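Fetch the prism bar from behind the bottles and put it away in its sliding case

TASK

First move the red-capped and the blue-capped bottle off the wooden board and stand both in the steel side tray, without shifting the burgundy prism bar that lies behind them. Then fetch the bar, lay it flat in the grey case (slide its cover back to open it) and slide the cover fully shut. Stand each bottle back upright in the middle of the disc of its own colour, and leave the green-capped bottle in the tray undisturbed.

Things in the scene. Friction and masses are not known exactly. Their poses are not given: they have to be found in the camera images.
- red_mid (a point): white plastic eye-care bottle with a red cap and a red band, 40 mm diameter, 90 mm tall overall (straight white body up to 66 mm, cap 26 mm diameter from 74 mm up), about 80 g; stands on the red disc on the wooden board at the start. The point is on its axis, half-way up (45 mm above its foot), z up
- blue_mid (a point): white plastic eye-care bottle with a blue cap and a blue band, 40 mm diameter, 90 mm tall overall (straight white body up to 66 mm, cap 26 mm diameter from 74 mm up), about 80 g; stands on the blue disc on the wooden board at the start. The point is on its axis, half-way up (45 mm above its foot), z up
- green_mid (a point): white plastic eye-care bottle with a green cap and a green band, 40 mm diameter, 90 mm tall overall (straight white body up to 66 mm, cap 26 mm diameter from 74 mm up), about 80 g; stands near one end of the steel side tray and must stay there untouched. The point is on its axis, half-way up (45 mm above its foot), z up
- bar_mid (a point): burgundy prism bar with five pale windows along its top, a rigid block 24 mm wide (its x), 90 mm long (its y), 16 mm high, about 50 g, lying flat on the wooden board some 12 mm behind the two bottles (too close for a gripper while they stand there). The point is its centre, half-way up (8 mm above its underside), z up
- red_pad: flat red disc, 56 mm diameter, printed on the wooden prep board: the red-capped bottle's own place (it stands there at the start, the rim of the disc showing round it). Origin at the disc's centre on the board's surface, 6 mm above the table
- blue_pad: flat blue disc, 56 mm diameter, printed on the wooden prep board: the blue-capped bottle's own place (it stands there at the start, the rim of the disc showing round it). Origin at the disc's centre on the board's surface, 6 mm above the table
- tray: fixed shallow stainless-steel side tray, 88 mm (its x) by 205 mm (its y), rim 10 mm high and 3 mm thick, floor 3 mm above the table. Origin under its centre at table height. The green bottle stands at about y = +65 mm on the tray's middle line; the rest of the tray is free (for example y = 0 and y = -65 mm)
- case: fixed slate-grey open-topped case, 132 mm long (its x) by 108 mm wide (its y), walls 6 mm thick and 27 mm high (34 mm along the two side edges), so inside it is 120 by 96 mm; inner floor 6 mm above the table. Origin under its centre at table height. A pale grey cover slides along the case's +x (away from the robot) to open it. The bar goes in with its length along the case's x
- cover (a joint): travel of the case's cover in m: 0 = shut, 0.115 = fully back (its front edge then 51 mm beyond the case's centre towards the case's +x). Starts shut or up to 25 mm ajar. Slides with about 1.5 N of friction and stays where it is left; keeps within end stops
- cover_grip (a point): black upright fin on the cover to slide it by: 10 mm thick (along the case's x), 40 mm wide (along the case's y), 26 mm high, standing on the cover's top, which is 32 mm above the table. The point is the fin's centre, 45 mm above the table; it lies on the case's middle line at case x = -45 mm plus the cover's travel. Axes as the case's
Mind the look-alikes: they are no part of the job. What is shaped like the part that bears bar_mid but orange or turquoise is not meant.

How it is judged (in metres and radians):
On the way, in this order (a step that is already met when the one before it is completed fails the run):
1. the red and the blue bottle both stand in the side tray while the bar still lies where it was (within 20 mm) (x of red_mid in the frame of tray between -0.042 and 0.042 m and y of red_mid in the frame of tray between -0.1 and 0.1 m and z of each of red_mid, blue_mid in the frame of tray below 0.056 m and angle between each of red_mid, blue_mid's own z axis and vertical below 0.12 rad and linear speed of each of red_bottle, blue_bottle below 0.02 m/s and x of blue_mid in the frame of tray between -0.042 and 0.042 m and y of blue_mid in the frame of tray between -0.1 and 0.1 m and distance of bar_mid from where it was at the start of the episode below 0.02 m), for 0.2 s.
2. the bar lies flat in the case (x of bar_mid in the frame of case between -0.035 and 0.035 m and y of bar_mid in the frame of case between -0.045 and 0.045 m and z of bar_mid in the frame of case below 0.019 m and linear speed of bar below 0.02 m/s), for 0.2 s.
3. the cover is shut with the bar in the case (all of step 2 and value of joint cover below 0.006 m), for 0.2 s.
At the end, for the whole second after the job is handed in: Bar flat and at rest in the case (centre within 35 mm of the middle lengthwise, 45 mm across), cover shut within 6 mm; red and blue bottles upright, at rest, each within 13 mm of the centre of its own disc; green bottle upright within 20 mm of where it was (all of step 3 and horizontal distance between red_mid and red_pad below 0.013 m and height (world z) of red_mid between 0.045 and 0.056 m and angle between each of red_mid, blue_mid, green_mid's own z axis and vertical below 0.12 rad and linear speed of each of red_bottle, blue_bottle, green_bottle below 0.02 m/s and horizontal distance between blue_mid and blue_pad below 0.013 m and height (world z) of blue_mid between 0.045 and 0.056 m and distance of green_mid from where it was at the start of the episode below 0.02 m); the robot touches nothing.
It fails at once if a bottle is tipped over (angle between any of red_mid, blue_mid, green_mid's own z axis and vertical above 0.7 rad).
It fails at once if the green bottle is pushed more than 20 mm from its place (distance of green_mid from where it was at the start of the episode above 0.02 m).
It also fails if it takes over 136 s, if anything falls off the work surface, if the arm or the gripper's body presses on something with over 40 N, if the wrist force passes 120 N, or if a joint passes its speed limit or range.

ROBOT

A 6-joint arm with a two-finger parallel gripper is mounted at the origin on the work surface. World frame = base frame: x ahead of the robot, y to its left, z up, the work surface at z = 0. Lengths are in m, angles in degrees, forces in N, time in s.
With the tool pointing down it reaches from about 0.375 to 0.9 m from the base axis. Payload 3.1 kg.
Tool frame: the origin (TCP) lies at the very end of the fingers, on their centre line; the grasp point (between the pads) lies 19 mm behind it; z points along the fingers, y is the direction in which the jaws open and shut (so a half turn about z gives the same grasp; the last joint's range is limited). The gripper opens to 87 mm and grips with 3 to 60 N. Pads are 19 mm wide; open, the fingers measure 117 mm over their backs; the gripper's body (75 mm by 190 mm) begins 51 mm behind the grasp point.
Start: joints at [59.444, 30.224, 82.088, -0, 67.689, -10.227], TCP at [0.217, 0.586, 0.223] pointing down, gripper open.
Joint ranges: [-176.69, 176.69], [-43.24, 126.21], [12.49, 139.97], [-82, 262], [0, 151.66], [-163.58, 163.58]. Speed limits (degrees/s): [159.86, 159.86, 180, 180, 180, 180].

INTERFACE

Orientations are given as a 3x3 rotation matrix whose columns are the frame's x, y, z axes.
In Python, from rig import readout, capture, camera_model, bot, spot_in, regions_of gives the robot as it stands.
- The arm moves only by the tool send_rows, never from a script. Its argument "moves" is a list that holds one entry, the list of rows, each a list of 7 numbers: the turn, a rotation vector about the tool's x, y, z in degrees, then the shift along the tool's x, y, z in cm, then the opening, from -1 (shut) to 1 (fully open). A call has exactly 5 rows; each row shifts and turns the commanded pose from where the row before left it, along the tool's axes as they then stand; what a row does not reach is not made up. A row lasts 1/10 s, in which the tool goes at most 50 mm and 8.59 degrees, less where a joint would pass 70% of its speed; a pose out of reach is approached as far as the arm can. A call with a gripper value outside its range is refused whole. The fingers move at their own pace and stop on an object; the grip force is fixed at half the most. Time passes only in rows, so rows that do not move let the fingers close, or fill a call up. It gives the time, the measured TCP pose, the force and the opening at its end, in the units of the state.
- readout.read_state(): the state, without advancing time (a new reading comes with each control period).
- capture(name): name is "scene" or "top"; returns the picture (420x560x3 uint8, blue, green, red); there is no depth.
- camera_model(name): a dict with "camera_matrix" (3x3 intrinsics, pixels), "k1" (the pictures are not rectified: a ray, as slopes to the right and down, at radius r is drawn at 1 + k1 r^2 times it, then the intrinsics apply), "pose" (4x4, takes a point from camera to world coordinates). Camera axes: x right, y up, looking along -z (the intrinsics and any distortion apply to the point x, -y, -z); pixel columns grow to the right and rows downward; lengths in m; the calibration is good to about 2 mm. A picture is of the moment at which its call begins. camera_model takes no time and is no camera call.
- bot.hand_in(): hands the job in, once; it reports no verdict.
Trained networks look in the newest picture that a camera, given by its name, has taken for a name from the list of things; names that differ only in an ending like _2 or _b are one class to them, and where a whole thing is asked for, a point or a joint stands for the part that bears it (a point fixed in the world has none). Each returns a list of dicts, best first, with "p" (0 to 1); they miss things now and then, are a little off and sometimes report something else, mostly with a low value. They report only what shows in the picture. A call takes as long as a camera call. They do not tell look-alikes from the thing itself.
- spot_in(camera, thing): "location" ([x, y, z] in m, in world coordinates, good to about 4 mm: the middle of the surface that is visible of it).
- regions_of(camera, thing): "mask" (420x560 bool, what is visible of it).
The state is a dict: "time_s": time; "joint_positions": joint angles; "qvel": joint speeds; "tau": joint torques, N m; "position": TCP position; "tcp_rot": TCP orientation; "force": force on the tool from outside, world axes, zero at the start; "moment": the same for the moment, N m; "opening": opening from 0.0 (shut) to 1.0 (fully open).
Only numpy, scipy, OpenCV 4.12 (cv2) and the standard library are available. Lean on these libraries where they do the work, as an engineer would, in place of code of your own. Each camera call takes 0.05 s, during which the arm holds its last target. There are 200 camera calls.

## Working session

There is one attempt and no reset: what is moved stays moved. The work goes in short steps, Python scripts to look and compute and a tool call to move; the robot and the scene stay as the last step left them, time stands still between calls to the robot, and variables do not carry over. Pictures are saved under pics/ and viewed, about 12 in all and at most 16, crops included, and the job is handed in when it is done.

Besides the shell and the picture viewer there is one more tool, called after ">>>" by a JSON object that holds its "api" and its "payload", one argument or row to a line. send_rows: Moves the arm, as the interface text tells. Its arguments: {"type":"object","properties":{"moves":{"type":"array","items":{"type":"array","items":{"type":"array","items":{"type":"number"}}}}},"required":["moves"]}

```bash
ls; mkdir -p pics; python3 - <<'E'
from rig import *
import cv2,numpy as np
s=readout.read_state(); print(s)
for c in("scene","top"):
    im=capture(c); cv2.imwrite(f"pics/{c}0.png",im); m=camera_model(c); print(c,np.round(m["pose"],3).tolist(),m["k1"],np.round(m["camera_matrix"],1).tolist())
for t in ["red_mid","blue_mid","green_mid","bar_mid","red_pad","blue_pad","tray","case","cover","cover_grip"]:
  for c in("scene","top"):
    try: print(t,c,[(np.round(d["location"],3).tolist(),round(d["p"],2)) for d in spot_in(c,t)][:4])
    except Exception as e: print(t,c,e)
E
```

```text
pics
{'time_s': 0.0, 'joint_positions': array([ 5.94435991e+01,  3.02781808e+01,  8.21573897e+01, -4.73790610e-04,
        6.76863548e+01, -1.02288978e+01]), 'qvel': array([-0.04311845,  0.04081995,  0.08363789,  0.04574084, -0.03589062,
        0.05522847]), 'tau': array([ 1.26564151e-03, -4.40049613e+01, -1.76590276e+01,  6.30921288e-02,
        5.83816285e-02, -1.85682702e-04]), 'position': array([0.21673119, 0.58544302, 0.22157446]), 'tcp_rot': array([[-9.37723185e-01,  3.47381737e-01, -1.07525701e-03],
       [ 3.47383204e-01,  9.37721460e-01, -1.83636963e-03],
       [ 3.70370304e-04, -2.09553260e-03, -9.99997736e-01]]), 'force': array([0.17722953, 0.28903655, 0.01561508]), 'moment': array([-0.01362048,  0.01522475, -0.02407348]), 'opening': 0.9985025900369338}
scene [[0.702, -0.409, 0.583, 1.048], [0.712, 0.374, -0.595, -0.533], [0.025, 0.832, 0.554, 0.553], [0.0, 0.0, 0.0, 1.0]] -0.12303884632671262 [[406.3, 0.0, 275.6], [0.0, 406.3, 208.2], [0.0, 0.0, 1.0]]
top [[0.009, 0.994, -0.112, 0.433], [-1.0, 0.011, 0.011, 0.013], [0.013, 0.112, 0.994, 1.122], [0.0, 0.0, 0.0, 1.0]] -0
[... 355 characters left out ...]
op [([0.49, 0.377, 0.073], 0.73)]
bar_mid scene [([0.647, -0.265, 0.016], 0.71), ([0.686, -0.386, 0.015], 0.69)]
bar_mid top [([0.493, -0.304, 0.021], 0.76), ([0.678, -0.379, 0.014], 0.71)]
red_pad scene []
red_pad top []
blue_pad scene [([0.473, -0.245, 0.006], 0.48)]
blue_pad top [([0.468, -0.243, 0.006], 0.42)]
tray scene [([0.499, 0.309, 0.008], 0.64)]
tray top [([0.493, 0.314, -0.001], 0.79), ([0.454, -0.254, 0.076], 0.22)]
case scene [([0.586, -0.026, 0.03], 0.76)]
case top [([0.571, -0.007, 0.032], 0.9)]
cover scene [([0.598, -0.01, 0.026], 0.72)]
cover top [([0.594, -0.007, 0.032], 0.57)]
cover_grip scene [([0.597, -0.012, 0.029], 0.95)]
cover_grip top [([0.59, -0.008, 0.031], 0.56)]
```

View pics/scene0.png

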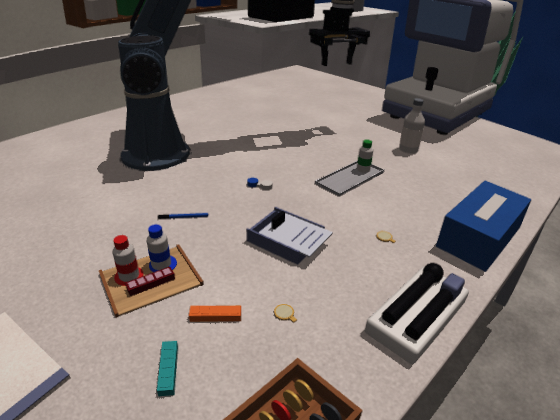

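View pics/top0.png

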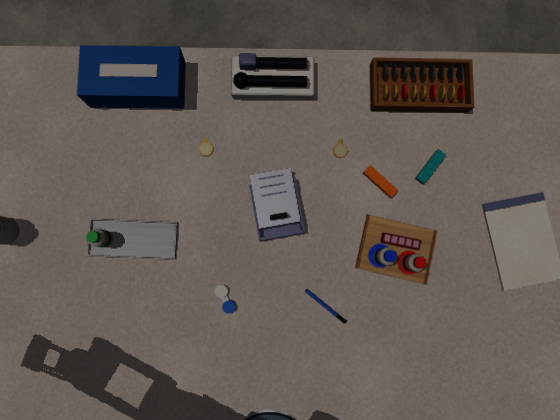

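Top view: burgundy bar at (401,241) behind blue (388,257) and red (412,263) bottles. Look-alikes: orange bar (381,181), turquoise bar (431,167). The burgundy one on the board is mine. Now measuring by colour, with a close crop.

```bash
cat > h.py <<'E'
from rig import *
import cv2,numpy as np
def p2w(c,uv,z):
    m=camera_model(c);K=np.array(m["camera_matrix"]);T=np.array(m["pose"])
    uv=np.array(uv,float).reshape(-1,2)
    n=cv2.undistortPoints(uv.reshape(-1,1,2),K,np.array([m["k1"],0,0,0,0.])).reshape(-1,2)
    d=np.c_[n[:,0],-n[:,1],-np.ones(len(n))]@T[:3,:3].T
    o=T[:3,3]; return o+d*((z-o[2])/d[:,2])[:,None]
def w2p(c,P):
    m=camera_model(c);K=np.array(m["camera_matrix"]);T=np.array(m["pose"])
    q=(np.array(P,float).reshape(-1,3)-T[:3,3])@T[:3,:3]
    q[:,1]*=-1;q[:,2]*=-1
    return cv2.projectPoints(q,np.zeros(3),np.zeros(3),K,np.array([m["k1"],0,0,0,0.]))[0].reshape(-1,2)
def crop(im,u0,v0,u1,v1,k,name): cv2.imwrite("pics/"+name,cv2.resize(im[v0:v1,u0:u1],None,fx=k,fy=k,interpolation=cv2.INTER_CUBIC))
E
python3 - <<'E'
from h import *
im=cv2.imread("pics/top0.png"); sc=cv2.imread("pics/scene0.png")
a=cv2.resize(im[205:290,345:445],(500,425),interpolation=2); b=cv2.resize(im[160:250,235:315],(300,338),interpolation=2)
out=np.zeros((560,800,3),np.uint8); out[:425,:500]=a; out[:338,500:]=b
cv2.imwrite("pics/crop1.png",out)
crop(sc,90,220,210,310,6,"crop2.png")
for c in("top","scene"):
  print("bar",c,[(np.round(w["location"],3).tolist(),w["p"]) for w in []])
  capture(c)
  for t in["red_mid","blue_mid","green_mid","bar_mid","cover_grip","cover","case","tray","red_pad","blue_pad"]:
    for d in regions_of(c,t):
      m=d["mask"].astype(np.uint8); ys,xs=np.nonzero(m)
      r=cv2.minAreaRect(np.c_[xs,ys].astype(np.float32))
      print(c,t,round(d["p"],2),"rect",np.round(cv2.boxPoints(r),1).tolist(),len(xs))
E
```

```text
bar top []
top red_mid 0.74 rect [[401.0, 254.0], [425.0, 254.0], [425.0, 271.0], [401.0, 271.0]] 360
top blue_mid 0.77 rect [[372.0, 265.0], [372.0, 247.0], [397.0, 247.0], [397.0, 265.0]] 395
top green_mid 0.94 rect [[87.0, 230.0], [113.0, 230.0], [113.0, 246.0], [87.0, 246.0]] 376
top bar_mid 0.92 rect [[413.79998779296875, 178.60000610351562], [437.0, 147.6999969482422], [446.20001220703125, 154.6999969482422], [423.1000061035156, 185.60000610351562]] 427
top bar_mid 0.6 rect [[362.70001220703125, 173.5], [370.1000061035156, 165.10000610351562], [398.0, 189.89999389648438], [390.5, 198.3000030517578]] 400
top bar_mid 0.59 rect [[380.0, 242.60000610351562], [382.20001220703125, 231.8000030517578], [421.70001220703125, 240.0], [419.3999938964844, 250.8000030517578]] 425
top cover_grip 0.96 rect [[248.8000030517578, 174.3000030517578], [290.8999938964844, 166.8000030517578], [300.5, 221.3000030517578], [258.3999938964844, 228.6999969482422]] 2308
top cover_grip 0.48 rect [[366.3999938964844, 265.6000061035156], [369.8999938964844, 242.1999969482422], [386.3999938964844, 244.69999694
[... 2401 characters left out ...]
e cover 0.69 rect [[259.79998779296875, 233.39999389648438], [274.3999938964844, 204.1999969482422], [330.79998779296875, 232.39999389648438], [316.20001220703125, 261.6000061035156]] 1736
scene case 0.84 rect [[240.8000030517578, 241.8000030517578], [258.0, 199.5], [332.70001220703125, 229.89999389648438], [315.3999938964844, 272.20001220703125]] 2843
scene tray 0.8 rect [[313.6000061035156, 180.1999969482422], [373.6000061035156, 150.1999969482422], [385.20001220703125, 173.39999389648438], [325.20001220703125, 203.39999389648438]] 1225
scene blue_pad 0.62 rect [[148.1999969482422, 265.3999938964844], [173.39999389648438, 253.39999389648438], [179.1999969482422, 265.5], [154.0, 277.5]] 113
```

View pics/crop1.png

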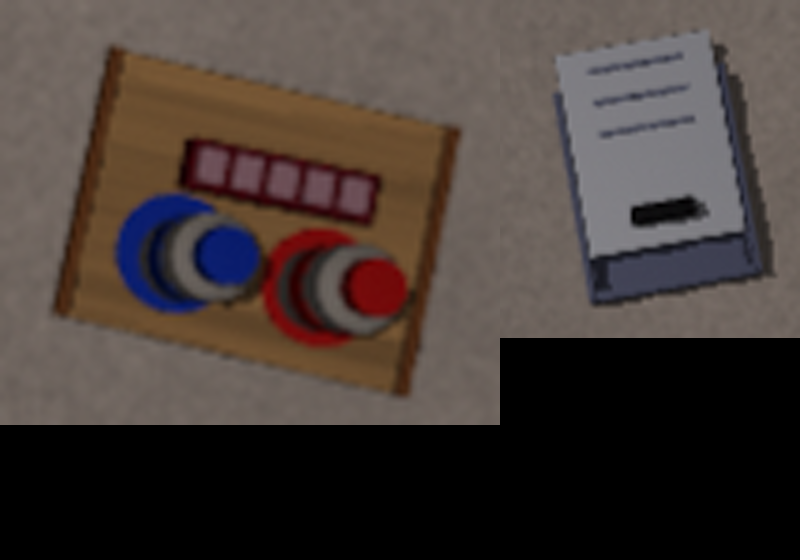

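View pics/crop2.png

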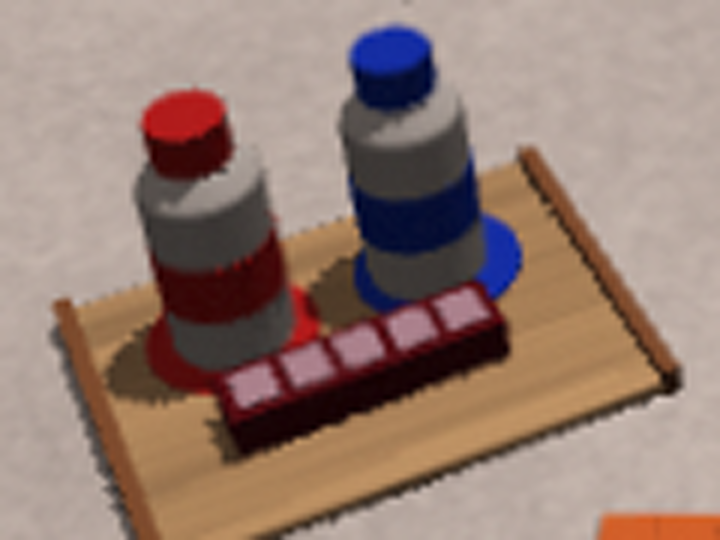

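Crop confirms the burgundy bar (five pale windows) directly behind the two bottles; the case is nearly shut, fin near its front edge. Computing positions from crop pixels.

```bash
python3 - <<'E'
from h import *
A=lambda x,y:(345+x/5,205+y/5); B=lambda x,y:(235+(x-500)/3.75,160+y/3.75); S=lambda x,y:(90+x/6,220+y/6)
def P(n,c,uv,z): print(n,np.round(p2w(c,uv,z)[:,:2]*1000,1).tolist())
P("blue cap top","top",[A(226,256)],.096);P("red cap","top",[A(375,289)],.096)
P("blue cap sc","scene",[S(390,51)],.096);P("red cap sc","scene",[S(184,117)],.096)
P("blue pad","top",[A(176,255)],.006);P("red pad","top",[A(323,288)],.006)
P("bar","top",[A(190,138),A(381,175),A(372,225),A(180,188)],.022)
P("bar sc","scene",[S(216,382),S(480,286),S(505,325),S(240,420)],.022)
P("board","top",[A(113,48),A(458,130),A(403,395),A(60,315)],.006)
P("cover","top",[B(557,57),B(710,32),B(744,232),B(593,258)],.032)
P("case front","top",[B(593,303),B(765,270)],.0)
P("fin","top",[B(632,208),B(697,198),B(702,217),B(634,226)],.058)
im=cv2.imread("pics/top0.png")
crop(im,75,205,190,270,6,"crop3.png")
sc=cv2.imread("pics/scene0.png"); crop(sc,240,195,340,275,6,"crop4.png")
hsv=cv2.cvtColor(im,cv2.COLOR_BGR2HSV)
m=cv2.inRange(hsv,(45,120,50),(80,255,255));m[:, :80]=0;ys,xs=np.nonzero(m[200:270,80:130]);P("green cap","top",[(80+xs.mean(),200+ys.mean())],.09)
E
```

```text
blue cap top [[459.7, -257.0]]
red cap [[446.0, -321.6]]
blue cap sc [[462.0, -258.3]]
red cap sc [[448.9, -323.0]]
blue pad [[462.3, -257.1]]
red pad [[447.4, -326.4]]
bar [[516.4, -260.6], [500.0, -349.9], [476.6, -345.1], [493.0, -255.5]]
bar sc [[481.1, -344.4], [498.5, -259.0], [519.5, -263.2], [501.0, -346.9]]
board [[560.1, -228.6], [522.7, -392.6], [397.8, -363.0], [433.8, -201.9]]
cover [[646.7, 50.7], [663.7, -44.5], [538.5, -66.1], [521.5, 26.8]]
case front [[495.6, 26.8], [517.6, -81.8]]
fin [[549.8, 3.4], [556.3, -35.8], [544.8, -38.8], [538.9, 2.0]]
green cap [[497.0, 390.9]]
```

View pics/crop3.png

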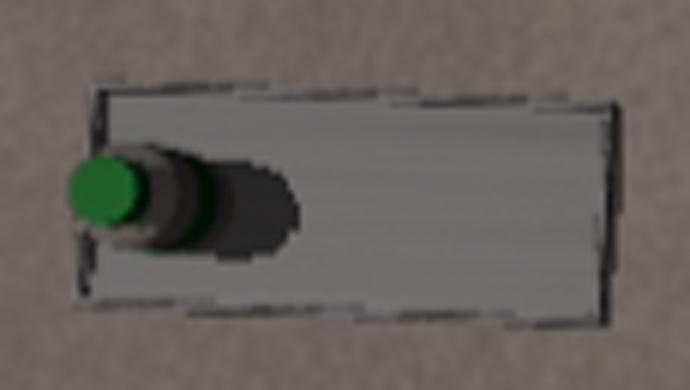

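View pics/crop4.png

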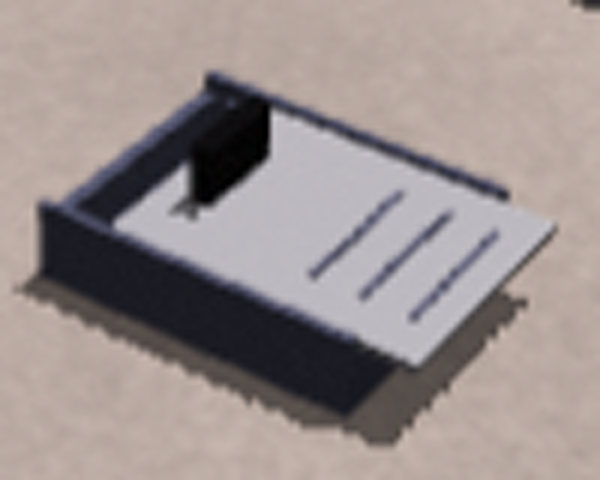

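```bash
cat >> h.py <<'E'
def ang(R): return np.degrees(np.arctan2(R[1,1],R[0,1]))
def plan(wps,vmax=4.4,wmax=8):
    """wps: (x,y,z mm, tool-y angle deg, grip); turns (with z shift) first, then shift. prints rows"""
    s=readout.read_state();p=np.array(s["position"])*1000;a=ang(np.array(s["tcp_rot"]))
    print("at",np.round(p,1),round(a,2),"t",s["time_s"],"F",np.round(s["force"],1),"open",round(s["opening"],3))
    R0=np.array(s["tcp_rot"]); print("tilt",np.round(R0[:,2],4))
    for x,y,z,b,g in wps:
        d=(b-a+180)%360-180
        if abs(b-a)<1e-9 or abs(d)<.3: d=0
        if d:
            n=int(np.ceil(abs(d)/wmax)); print(f"  turn {n} x [0,0,{-d/n:.2f},0,0,0,{g}]"); a+=d
        t=np.radians(a); ya=np.array([np.cos(t),np.sin(t),0]);za=np.array([0,0,-1.]);xa=np.cross(ya,za)
        D=np.array([x,y,z])-p; L=np.linalg.norm(D)/10
        n=max(1,int(np.ceil(L/vmax))); q=np.array([D@xa,D@ya,D@za])/10/n
        print(f"  to {x,y,z}: {n} x [0,0,0,{q[0]:.2f},{q[1]:.2f},{q[2]:.2f},{g}]"); p=np.array([x,y,z],float)
E
python3 - <<'E'
from h import *
C=lambda x,y:(75+x/6,205+y/6); D=lambda x,y:(240+x/6,195+y/6)
t=p2w("top",[C(100,88),C(617,103),C(605,325),C(80,305)],.01)[:,:2]*1000
print("tray",np.round(t,1).tolist(),t.mean(0)); 
print("rim sc",np.round(p2w("scene",[D(213,75),D(42,207),D(507,190)],.034)*1000,1).tolist())
plan([(217,586,222,-11,1),(520,60,200,-11,1),(447.5,-323,130,-11,1)])
E
```

```text
tray [[540.6, 422.6], [536.9, 219.9], [450.2, 221.9], [455.8, 426.1]] [495.91551042 322.64654167]
rim sc [[498.9, 27.0, 34.0], [518.4, -77.7, 34.0], [624.7, 52.8, 34.0]]
at [217.1 586.1 222.5] 69.67 t 2.2 F [-0.5  0.8 -0.2] open 1.0
tilt [ 0.  0. -1.]
  turn 11 x [0,0,7.33,0,0,0,1]
  to (217, 586, 222): 1 x [0,0,0,-0.01,-0.01,0.05,1]
  to (520, 60, 200): 14 x [0,0,0,-3.28,2.84,0.16,1]
  to (447.5, -323, 130): 10 x [0,0,0,-3.90,0.02,0.70,1]
```

>>> {"api": "send_rows", "payload": {
  "moves": [
    [[0,0,8.07,0,0,0,1],[0,0,8.07,0,0,0,1],[0,0,8.07,0,0,0,1],[0,0,8.07,0,0,0,1],[0,0,8.07,0,0,0,1]]
  ]
}}

```text
time_s: 2.7
position: [0.2171, 0.5861, 0.2225]
tcp_rot: [[-0.485, 0.875, -0.0], [0.875, 0.485, 0.0], [0.0, -0.0, -1.0]]
force: [0.0, 0.1, 0.2]
opening: 1.003
```

>>> {"api": "send_rows", "payload": {
  "moves": [
    [[0,0,8.07,0,0,0,1],[0,0,8.07,0,0,0,1],[0,0,8.07,0,0,0,1],[0,0,8.07,0,0,0,1],[0,0,8.07,0,0,0,1]]
  ]
}}

```text
time_s: 3.2
position: [0.2171, 0.5861, 0.2225]
tcp_rot: [[0.197, 0.98, -0.0], [0.98, -0.197, -0.0], [-0.0, 0.0, -1.0]]
force: [-0.4, -0.1, 0.3]
opening: 1.001
```

>>> {"api": "send_rows", "payload": {
  "moves": [
    [[0,0,0,-3.28,2.84,0.16,1],[0,0,0,-3.28,2.84,0.16,1],[0,0,0,-3.28,2.84,0.16,1],[0,0,0,-3.28,2.84,0.16,1],[0,0,0,-3.28,2.84,0.16,1]]
  ]
}}

```text
time_s: 3.7
position: [0.3258, 0.3966, 0.2147]
tcp_rot: [[0.191, 0.982, 0.001], [0.982, -0.191, 0.0], [0.0, 0.001, -1.0]]
force: [1.1, -0.2, 0.0]
opening: 1.002
```

>>> {"api": "send_rows", "payload": {
  "moves": [
    [[0,0,0,-3.28,2.84,0.16,1],[0,0,0,-3.28,2.84,0.16,1],[0,0,0,-3.28,2.84,0.16,1],[0,0,0,-3.28,2.84,0.16,1],[0,0,0,-3.28,2.84,0.16,1]]
  ]
}}

```text
time_s: 4.2
position: [0.434, 0.2083, 0.2068]
tcp_rot: [[0.191, 0.982, 0.001], [0.982, -0.191, 0.0], [0.0, 0.001, -1.0]]
force: [0.8, -0.4, 0.1]
opening: 1.004
```

>>> {"api": "send_rows", "payload": {
  "moves": [
    [[0,0,0,-3.28,2.84,0.16,1],[0,0,0,-3.28,2.84,0.16,1],[0,0,0,-3.28,2.84,0.16,1],[0,0,0,-3.28,2.84,0.16,1],[0,0,0,0,0,0,1]]
  ]
}}

```text
time_s: 4.7
position: [0.5236, 0.0546, 0.2005]
tcp_rot: [[0.197, 0.98, 0.005], [0.98, -0.197, -0.002], [-0.001, 0.005, -1.0]]
force: [0.3, 0.4, 0.3]
opening: 0.997
```

>>> {"api": "send_rows", "payload": {
  "moves": [
    [[0,0,0,-3.9,0.02,0.7,1],[0,0,0,-3.9,0.02,0.7,1],[0,0,0,-3.9,0.02,0.7,1],[0,0,0,-3.9,0.02,0.7,1],[0,0,0,-3.9,0.02,0.7,1]]
  ]
}}

```text
time_s: 5.2
position: [0.4827, -0.1329, 0.1651]
tcp_rot: [[0.191, 0.982, 0.0], [0.982, -0.191, 0.0], [0.0, 0.0, -1.0]]
force: [0.2, -0.8, 0.1]
opening: 0.998
```

>>> {"api": "send_rows", "payload": {
  "moves": [
    [[0,0,0,-3.9,0.02,0.7,1],[0,0,0,-3.9,0.02,0.7,1],[0,0,0,-3.9,0.02,0.7,1],[0,0,0,-3.9,0.02,0.7,1],[0,0,0,-3.9,0.02,0.7,1]]
  ]
}}

```text
time_s: 5.7
position: [0.4466, -0.3247, 0.13]
tcp_rot: [[0.191, 0.982, 0.0], [0.982, -0.191, 0.0], [0.0, 0.0, -1.0]]
force: [-0.3, 0.5, 0.1]
opening: 0.999
```

```bash
python3 - <<'E'
from h import *
for i in range(4): capture("top")
plan([(447.5,-323,130,-11.3,1),(447.5,-323,34,-11.3,1)])
im=capture("scene"); crop(im,60,160,260,310,4,"s1.png")
E
```

```text
at [ 446.5 -323.8  129.9] -11.13 t 5.9 F [-0.8 -0.1  0.3] open 0.998
tilt [-5.0e-04  1.2e-03 -1.0e+00]
  to (447.5, -323, 130): 1 x [0,0,0,0.10,0.08,-0.01,1]
  to (447.5, -323, 34): 3 x [0,0,0,0.00,0.00,3.20,1]
```

View pics/s1.png

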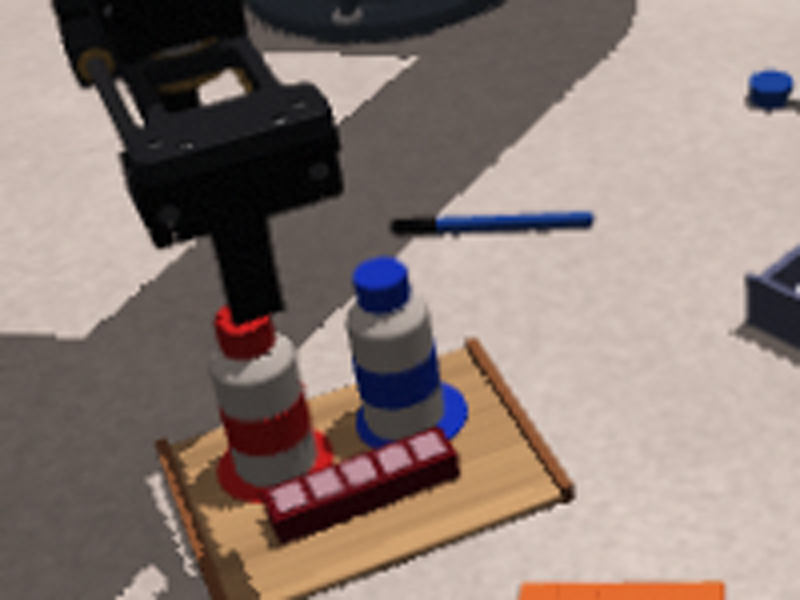

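The view shows the gripper centred over the red cap (crop pixel 250,310) with the far finger well above the bar. Descending.

>>> {"api": "send_rows", "payload": {
  "moves": [
    [[0,0,0,0.1,0.08,1.9,1],[0,0,0,0,0,1.9,1],[0,0,0,0,0,1.9,1],[0,0,0,0,0,1.9,1],[0,0,0,0,0,1.9,1]]
  ]
}}

```text
time_s: 6.45
position: [0.4484, -0.321, 0.035]
tcp_rot: [[0.189, 0.982, -0.0], [0.982, -0.189, 0.0], [0.0, -0.0, -1.0]]
force: [-0.1, -0.3, -0.4]
opening: 0.999
```

>>> {"api": "send_rows", "payload": {
  "moves": [
    [[0,0,0,0,0,0,-1],[0,0,0,0,0,0,-1],[0,0,0,0,0,0,-1],[0,0,0,0,0,0,-1],[0,0,0,0,0,0,-1]]
  ]
}}

```text
time_s: 6.95
position: [0.4483, -0.3234, 0.0361]
tcp_rot: [[0.191, 0.982, 0.001], [0.982, -0.191, -0.001], [-0.001, 0.001, -1.0]]
force: [0.1, 0.1, 0.1]
opening: 0.63
```

>>> {"api": "send_rows", "payload": {
  "moves": [
    [[0,0,0,0,0,0,-1],[0,0,0,0,0,0,-1],[0,0,0,0,0,0,-1],[0,0,0,0,0,0,-1],[0,0,0,0,0,0,-1]]
  ]
}}

```text
time_s: 7.45
position: [0.4478, -0.3231, 0.0355]
tcp_rot: [[0.191, 0.982, 0.0], [0.982, -0.191, -0.0], [-0.0, 0.0, -1.0]]
force: [-1.6, 0.3, 4.7]
opening: 0.446
```

```bash
python3 - <<'E'
from h import *
plan([(447.8,-323,150,-11.1,-1),(525,0,150,-11.1,-1),(494.7,254.6,150,-11.1,-1),(494.7,254.6,34,-11.1,-1)],vmax=4.2)
E
```

```text
at [ 447.8 -323.1   35.5] -11.03 t 7.45 F [-1.6  0.3  4.7] open 0.446
tilt [ 0.e+00 -2.e-04 -1.e+00]
  to (447.8, -323, 150): 3 x [0,0,0,0.00,-0.00,-3.82,-1]
  to (525, 0, 150): 8 x [0,0,0,4.15,0.17,0.00,-1]
  to (494.7, 254.6, 150): 7 x [0,0,0,3.49,-1.12,0.00,-1]
  to (494.7, 254.6, 34): 3 x [0,0,0,0.00,0.00,3.87,-1]
```

>>> {"api": "send_rows", "payload": {
  "moves": [
    [[0,0,0,0,0,-1.5,-1],[0,0,0,0,0,-2.5,-1],[0,0,0,0,0,-2.5,-1],[0,0,0,0,0,-2.5,-1],[0,0,0,0,0,-2.5,-1]]
  ]
}}

```text
time_s: 7.95
position: [0.4476, -0.3228, 0.1506]
tcp_rot: [[0.191, 0.981, -0.0], [0.981, -0.191, 0.001], [0.001, -0.001, -1.0]]
force: [0.4, -0.2, -1.0]
opening: 0.454
```

>>> {"api": "send_rows", "payload": {
  "moves": [
    [[0,0,0,2.32,0.1,0,-1],[0,0,0,3.6,0.15,0,-1],[0,0,0,3.6,0.15,0,-1],[0,0,0,3.6,0.15,0,-1],[0,0,0,3.6,0.15,0,-1]]
  ]
}}

```text
time_s: 8.45
position: [0.4867, -0.1589, 0.1498]
tcp_rot: [[0.192, 0.981, -0.0], [0.981, -0.192, 0.0], [0.0, -0.0, -1.0]]
force: [0.0, -0.2, -1.0]
opening: 0.447
```

>>> {"api": "send_rows", "payload": {
  "moves": [
    [[0,0,0,3.3,0.14,0,-1],[0,0,0,3.3,0.14,0,-1],[0,0,0,3.3,0.14,0,-1],[0,0,0,3.3,0.14,0,-1],[0,0,0,3.3,0.14,0,-1]]
  ]
}}

```text
time_s: 8.95
position: [0.5251, 0.0018, 0.1497]
tcp_rot: [[0.191, 0.982, -0.001], [0.982, -0.191, 0.0], [0.0, -0.001, -1.0]]
force: [0.2, -0.6, -1.3]
opening: 0.45
```

>>> {"api": "send_rows", "payload": {
  "moves": [
    [[0,0,0,3.2,-1.02,0,-1],[0,0,0,3.2,-1.02,0,-1],[0,0,0,3.2,-1.02,0,-1],[0,0,0,3.2,-1.02,0,-1],[0,0,0,3.2,-1.02,0,-1]]
  ]
}}

```text
time_s: 9.45
position: [0.5052, 0.1685, 0.1497]
tcp_rot: [[0.191, 0.982, -0.001], [0.982, -0.191, 0.0], [-0.0, -0.001, -1.0]]
force: [0.5, 0.5, -0.2]
opening: 0.454
```

>>> {"api": "send_rows", "payload": {
  "moves": [
    [[0,0,0,3.2,-1.02,0,-1],[0,0,0,3,-0.96,0,-1],[0,0,0,2.2,-0.7,0,-1],[0,0,0,0,0,0,-1],[0,0,0,0,0,0,-1]]
  ]
}}

```text
time_s: 9.95
position: [0.495, 0.2548, 0.1497]
tcp_rot: [[0.19, 0.982, -0.001], [0.982, -0.19, -0.001], [-0.001, -0.001, -1.0]]
force: [-0.4, 0.3, -0.5]
opening: 0.451
```

```bash
python3 - <<'E'
from h import *
plan([(494.7,254.6,33.3,-11.1,-1)],vmax=2.6)
im=capture("scene"); crop(im,80,110,410,310,2.4,"s2.png")
E
```

```text
at [495.  254.8 149.7] -10.94 t 9.95 F [-0.4  0.3 -0.5] open 0.451
tilt [-8.e-04 -7.e-04 -1.e+00]
  to (494.7, 254.6, 33.3): 5 x [0,0,0,-0.00,-0.00,2.33,-1]
```

View pics/s2.png

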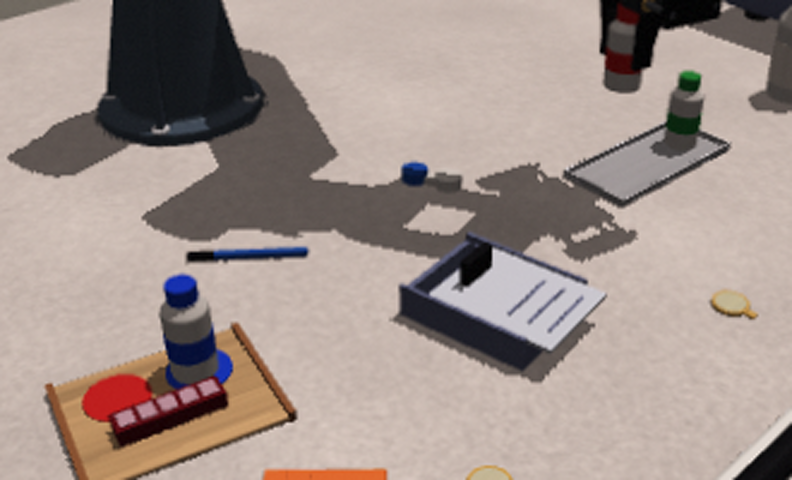

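Red bottle is held (crop 623,60), the bar and board undisturbed, red disc uncovered at (118,397). Lower, release, and return to blue.

>>> {"api": "send_rows", "payload": {
  "moves": [
    [[0,0,0,0,0,2.6,-1],[0,0,0,0,0,2.6,-1],[0,0,0,0,0,2.6,-1],[0,0,0,0,0,2.2,-1],[0,0,0,0,0,1.65,-1]]
  ]
}}

```text
time_s: 10.5
position: [0.4952, 0.2529, 0.0322]
tcp_rot: [[0.193, 0.981, -0.002], [0.981, -0.193, -0.001], [-0.001, -0.002, -1.0]]
force: [-0.6, 0.8, 18.8]
opening: 0.451
```

>>> {"api": "send_rows", "payload": {
  "moves": [
    [[0,0,0,0,0,0,-1],[0,0,0,0,0,0,1],[0,0,0,0,0,0,1],[0,0,0,0,0,0,1],[0,0,0,0,0,0,1]]
  ]
}}

```text
time_s: 11.0
position: [0.4958, 0.2547, 0.0342]
tcp_rot: [[0.191, 0.982, 0.001], [0.982, -0.191, 0.0], [0.0, 0.001, -1.0]]
force: [-0.3, -0.4, 0.7]
opening: 0.725
```

>>> {"api": "send_rows", "payload": {
  "moves": [
    [[0,0,0,0,0,0,1],[0,0,0,0,0,0,1],[0,0,0,0,0,-3.8,1],[0,0,0,0,0,-3.8,1],[0,0,0,0,0,-3.8,1]]
  ]
}}

```text
time_s: 11.5
position: [0.495, 0.2547, 0.1486]
tcp_rot: [[0.191, 0.982, -0.001], [0.982, -0.191, -0.0], [-0.001, -0.001, -1.0]]
force: [0.8, -0.4, -0.3]
opening: 0.99
```

```bash
python3 - <<'E'
from h import *
im=capture("top")
# red disc, clear now
hsv=cv2.cvtColor(im,cv2.COLOR_BGR2HSV)
m=(cv2.inRange(hsv,(0,150,70),(6,255,255))|cv2.inRange(hsv,(174,150,70),(180,255,255)))
m[:225]=0;m[:, :390]=0;m[285:]=0;m[:,435:]=0
n,l,st,ce=cv2.connectedComponentsWithStats(m);k=1+np.argmax(st[1:,4]);print(st[k],ce[k],np.round(p2w("top",[ce[k]],.006)*1000,1))
plan([(525,0,150,-11.1,1),(461,-257.7,140,-11.1,1),(461,-257.7,34.5,-11.1,1)],vmax=4.2)
E
```

```text
[397 251  24  23 435] [408.56551724 262.13563218] [[ 448.5 -323.9    6. ]]
at [498.9 256.  154.9] -11.0 t 11.55 F [ 1.4 -0.5  2.8] open 0.998
tilt [ 0.0105  0.0031 -0.9999]
  to (525, 0, 150): 7 x [0,0,0,-3.52,1.06,0.07,1]
  to (461, -257.7, 140): 7 x [0,0,0,-3.79,-0.20,0.14,1]
  to (461, -257.7, 34.5): 3 x [0,0,0,0.00,0.00,3.52,1]
```

>>> {"api": "send_rows", "payload": {
  "moves": [
    [[0,0,0,-3.49,1.12,0,1],[0,0,0,-3.49,1.12,0,1],[0,0,0,-3.49,1.12,0,1],[0,0,0,-3.49,1.12,0,1],[0,0,0,-3.49,1.12,0,1]]
  ]
}}

```text
time_s: 12.05
position: [0.517, 0.0715, 0.1477]
tcp_rot: [[0.191, 0.982, 0.0], [0.982, -0.191, 0.0], [0.0, 0.0, -1.0]]
force: [0.2, -0.1, 0.0]
opening: 1.004
```

>>> {"api": "send_rows", "payload": {
  "moves": [
    [[0,0,0,-3.49,1.12,0,1],[0,0,0,-3.49,1.12,0,1],[0,0,0,-3.79,-0.19,0.14,1],[0,0,0,-3.79,-0.19,0.14,1],[0,0,0,-3.79,-0.19,0.14,1]]
  ]
}}

```text
time_s: 12.55
position: [0.4979, -0.1119, 0.1433]
tcp_rot: [[0.191, 0.982, 0.0], [0.982, -0.191, -0.0], [-0.0, 0.0, -1.0]]
force: [0.8, -0.5, -0.4]
opening: 1.0
```

>>> {"api": "send_rows", "payload": {
  "moves": [
    [[0,0,0,-3.79,-0.19,0.14,1],[0,0,0,-3.79,-0.19,0.14,1],[0,0,0,-3.79,-0.19,0.14,1],[0,0,0,-3.79,-0.19,0.14,1],[0,0,0,0,0,0,1]]
  ]
}}

```text
time_s: 13.05
position: [0.4618, -0.2629, 0.1379]
tcp_rot: [[0.196, 0.981, 0.002], [0.981, -0.196, -0.003], [-0.003, 0.003, -1.0]]
force: [0.3, 0.1, 0.5]
opening: 1.001
```

```bash
python3 - <<'E'
from h import *
im=capture("scene"); capture("scene")
plan([(461,-257.7,34.5,-11.1,1)],vmax=2.5)
E
```

```text
at [ 461.4 -258.4  137.6] -11.15 t 13.15 F [-0.3  0.1 -0.2] open 1.0
tilt [-3.e-04  7.e-04 -1.e+00]
  to (461, -257.7, 34.5): 5 x [0,0,0,0.01,-0.01,2.06,1]
```

>>> {"api": "send_rows", "payload": {
  "moves": [
    [[0,0,0,0.05,0,2.05,1],[0,0,0,0,0,2.05,1],[0,0,0,0,0,2.05,1],[0,0,0,0,0,2.05,1],[0,0,0,0,0,2,1]]
  ]
}}

```text
time_s: 13.65
position: [0.4621, -0.2554, 0.0352]
tcp_rot: [[0.189, 0.982, -0.0], [0.982, -0.189, 0.001], [0.001, -0.001, -1.0]]
force: [-0.9, -0.1, 0.3]
opening: 1.001
```

>>> {"api": "send_rows", "payload": {
  "moves": [
    [[0,0,0,0,0,0,-1],[0,0,0,0,0,0,-1],[0,0,0,0,0,0,-1],[0,0,0,0,0,0,-1],[0,0,0,0,0,0,-1]]
  ]
}}

```text
time_s: 14.15
position: [0.4624, -0.2577, 0.0368]
tcp_rot: [[0.191, 0.982, 0.001], [0.982, -0.191, -0.001], [-0.001, 0.001, -1.0]]
force: [0.1, 0.8, 0.2]
opening: 0.632
```

>>> {"api": "send_rows", "payload": {
  "moves": [
    [[0,0,0,0,0,0,-1],[0,0,0,0,0,0,-1],[0,0,0,0,0,0,-1],[0,0,0,0,0,0,-1],[0,0,0,0,0,0,-1]]
  ]
}}

```text
time_s: 14.65
position: [0.4618, -0.2575, 0.0362]
tcp_rot: [[0.191, 0.982, -0.0], [0.982, -0.191, -0.0], [-0.0, -0.0, -1.0]]
force: [-1.4, 1.0, 5.5]
opening: 0.452
```

>>> {"api": "send_rows", "payload": {
  "moves": [
    [[0,0,0,0,0,-1.5,-1],[0,0,0,0,0,-2.5,-1],[0,0,0,0,0,-2.5,-1],[0,0,0,0,0,-2.5,-1],[0,0,0,0,0,-2.5,-1]]
  ]
}}

```text
time_s: 15.15
position: [0.4618, -0.2572, 0.1513]
tcp_rot: [[0.191, 0.982, -0.0], [0.982, -0.191, 0.001], [0.0, -0.0, -1.0]]
force: [-0.1, -0.2, -1.2]
opening: 0.451
```

```bash
python3 - <<'E'
from h import *
plan([(525,0,150,-11.1,-1),(496,317.5,150,-11.1,-1)],vmax=4)
E
```

```text
at [ 461.8 -257.2  151.3] -11.03 t 15.15 F [-0.1 -0.2 -1.2] open 0.451
tilt [-4.e-04  5.e-04 -1.e+00]
  to (525, 0, 150): 7 x [0,0,0,3.78,0.18,0.02,-1]
  to (496, 317.5, 150): 8 x [0,0,0,3.83,-1.12,0.00,-1]
```

>>> {"api": "send_rows", "payload": {
  "moves": [
    [[0,0,0,2,0.1,0,-1],[0,0,0,3.6,0.16,0,-1],[0,0,0,3.6,0.16,0,-1],[0,0,0,3.6,0.16,0,-1],[0,0,0,3.6,0.16,0,-1]]
  ]
}}

```text
time_s: 15.65
position: [0.5006, -0.0965, 0.1504]
tcp_rot: [[0.192, 0.981, -0.0], [0.981, -0.192, 0.0], [0.0, -0.0, -1.0]]
force: [0.2, 0.2, -0.8]
opening: 0.453
```

>>> {"api": "send_rows", "payload": {
  "moves": [
    [[0,0,0,3.4,0.16,0,-1],[0,0,0,3.4,0.16,0,-1],[0,0,0,3.26,0.16,0,-1],[0,0,0,3.3,-0.96,0,-1],[0,0,0,3.3,-0.96,0,-1]]
  ]
}}

```text
time_s: 16.15
position: [0.5183, 0.0698, 0.1503]
tcp_rot: [[0.191, 0.981, -0.0], [0.981, -0.191, 0.0], [0.0, -0.0, -1.0]]
force: [0.5, 0.1, -1.9]
opening: 0.448
```

>>> {"api": "send_rows", "payload": {
  "moves": [
    [[0,0,0,3.3,-0.96,0,-1],[0,0,0,3.3,-0.96,0,-1],[0,0,0,3.3,-0.96,0,-1],[0,0,0,3.3,-0.96,0,-1],[0,0,0,3.3,-0.96,0,-1]]
  ]
}}

```text
time_s: 16.65
position: [0.5023, 0.2409, 0.1503]
tcp_rot: [[0.191, 0.982, -0.001], [0.982, -0.191, -0.0], [-0.0, -0.001, -1.0]]
force: [0.1, -0.2, -0.4]
opening: 0.451
```

>>> {"api": "send_rows", "payload": {
  "moves": [
    [[0,0,0,3.2,-0.96,0,-1],[0,0,0,2.6,-0.76,0,-1],[0,0,0,1.74,-0.52,0,-1],[0,0,0,0,0,0,-1],[0,0,0,0,0,0,-1]]
  ]
}}

```text
time_s: 17.15
position: [0.4947, 0.3177, 0.1502]
tcp_rot: [[0.19, 0.982, -0.001], [0.982, -0.19, -0.001], [-0.001, -0.001, -1.0]]
force: [0.0, -0.4, -0.4]
opening: 0.447
```

```bash
python3 - <<'E'
from h import *
plan([(496,317.5,34.5,-11.1,-1)],vmax=2.4)
E
```

```text
at [494.7 317.7 150.2] -10.96 t 17.15 F [ 0.  -0.4 -0.4] open 0.447
tilt [-1.e-03 -9.e-04 -1.e+00]
  to (496, 317.5, 34.5): 5 x [0,0,0,0.00,0.03,2.31,-1]
```

>>> {"api": "send_rows", "payload": {
  "moves": [
    [[0,0,0,0,0,2.6,-1],[0,0,0,0,0,2.6,-1],[0,0,0,0,0,2.6,-1],[0,0,0,0,0,2.3,-1],[0,0,0,0,0,1.5,-1]]
  ]
}}

```text
time_s: 17.65
position: [0.4946, 0.3161, 0.033]
tcp_rot: [[0.193, 0.981, -0.003], [0.981, -0.193, -0.001], [-0.002, -0.002, -1.0]]
force: [0.2, -0.2, 14.0]
opening: 0.45
```

>>> {"api": "send_rows", "payload": {
  "moves": [
    [[0,0,0,0,0,0,-1],[0,0,0,0,0,0,1],[0,0,0,0,0,0,1],[0,0,0,0,0,0,1],[0,0,0,0,0,0,1]]
  ]
}}

```text
time_s: 18.15
position: [0.4956, 0.3179, 0.0355]
tcp_rot: [[0.191, 0.982, 0.001], [0.982, -0.191, 0.0], [0.001, 0.001, -1.0]]
force: [-0.6, 1.0, 0.2]
opening: 0.73
```

>>> {"api": "send_rows", "payload": {
  "moves": [
    [[0,0,0,0,0,0,1],[0,0,0,0,0,0,1],[0,0,0,0,0,-3.8,1],[0,0,0,0,0,-3.8,1],[0,0,0,0,0,-3.8,1]]
  ]
}}

```text
time_s: 18.65
position: [0.4948, 0.3177, 0.1497]
tcp_rot: [[0.191, 0.982, -0.001], [0.982, -0.191, -0.0], [-0.001, -0.001, -1.0]]
force: [0.3, -1.2, 0.2]
opening: 0.992
```

>>> {"api": "send_rows", "payload": {
  "moves": [
    [[0,0,0,0,0,0,1],[0,0,0,0,0,0,1],[0,0,0,0,0,0,1],[0,0,-7.3,0,0,0,1],[0,0,-7.3,0,0,0,1]]
  ]
}}

```text
time_s: 19.15
position: [0.494, 0.3173, 0.1469]
tcp_rot: [[-0.067, 0.998, -0.004], [0.998, 0.067, -0.002], [-0.001, -0.004, -1.0]]
force: [0.1, 0.5, -0.8]
opening: 1.001
```

>>> {"api": "send_rows", "payload": {
  "moves": [
    [[0,0,-7.3,0,0,0,1],[0,0,0,0,0,0,1],[0,0,0,0,0,0,1],[0,0,0,0,0,0,1],[0,0,0,0,0,0,1]]
  ]
}}

```text
time_s: 19.65
position: [0.495, 0.3178, 0.1485]
tcp_rot: [[-0.188, 0.982, -0.001], [0.982, 0.188, -0.0], [-0.0, -0.001, -1.0]]
force: [-0.1, -0.5, 0.0]
opening: 1.002
```

```bash
python3 - <<'E'
from h import *
im=capture("scene"); cv2.imwrite("pics/s3.png",im)
plan([(548,-18,120,10.9,0.1),(548,-18,36,10.9,0.1)],vmax=4)
top=capture("top"); cv2.imwrite("pics/top3.png",top)
for c in("top","scene"):
  for d in regions_of(c,"cover_grip")[:1]: pass
hsv=cv2.cvtColor(top,cv2.COLOR_BGR2HSV)
for n,lo,hi,u0,u1 in (("redpad",(0,150,70),(6,255,255),390,435),("bluepad",(105,150,60),(130,255,255),360,400)):
  m=cv2.inRange(hsv,lo,hi)
  if n=="redpad": m|=cv2.inRange(hsv,(174,150,70),(180,255,255))
  m[:225]=0;m[:,:u0]=0;m[285:]=0;m[:,u1:]=0
  N,l,st,ce=cv2.connectedComponentsWithStats(m);k=1+np.argmax(st[1:,4]);print(n,st[k],np.round(p2w("top",[ce[k]],.006)*1000,1))
E
```

```text
at [495.1 317.8 148.6] 10.82 t 19.7 F [0.1 0.7 0.3] open 0.998
tilt [-3.e-04 -1.e-04 -1.e+00]
  to (548, -18, 120): 9 x [0,0,0,-3.77,-0.12,0.32,0.1]
  to (548, -18, 36): 3 x [0,0,0,0.00,0.00,2.80,0.1]
redpad [397 251  24  23 439] [[ 448.5 -323.8    6. ]]
bluepad [369 244  22  23 410] [[ 464.3 -255.4    6. ]]
```

View pics/s3.png

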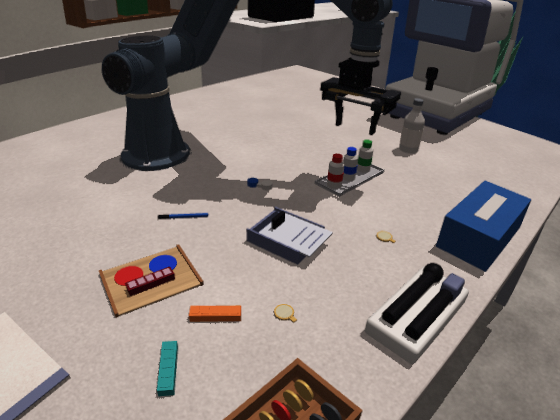

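Red, blue and green stand in the tray at (336,167),(351,160),(366,155); the bar lies still in place. Now the cover fin.

>>> {"api": "send_rows", "payload": {
  "moves": [
    [[0,0,0,-3.77,-0.12,0.3,0.1],[0,0,0,-3.77,-0.12,0.3,0.1],[0,0,0,-3.77,-0.12,0.3,0.1],[0,0,0,-3.77,-0.12,0.3,0.1],[0,0,0,-3.77,-0.12,0.3,0.1]]
  ]
}}

```text
time_s: 20.35
position: [0.5251, 0.1302, 0.134]
tcp_rot: [[-0.189, 0.982, 0.001], [0.982, 0.189, 0.0], [-0.0, 0.001, -1.0]]
force: [0.2, 0.7, -0.6]
opening: 0.632
```

>>> {"api": "send_rows", "payload": {
  "moves": [
    [[0,0,0,-3.77,-0.12,0.3,0.1],[0,0,0,-3.77,-0.12,0.3,0.1],[0,0,0,-3.77,-0.12,0.3,0.1],[0,0,0,-3.77,-0.12,0.3,0.1],[0,0,0,0,0,0,0.1]]
  ]
}}

```text
time_s: 20.85
position: [0.5504, -0.022, 0.1219]
tcp_rot: [[-0.183, 0.983, 0.003], [0.983, 0.183, -0.002], [-0.002, 0.002, -1.0]]
force: [-0.2, 0.1, 1.0]
opening: 0.551
```

```bash
python3 - <<'E'
from h import *
im=capture("scene"); crop(im,230,140,350,280,4,"s4.png")
capture("scene")
plan([(548,-18,37,10.8,0.1)],vmax=2)
E
```

```text
at [548.6 -18.2 121.8] 10.72 t 20.95 F [-0.5  0.3 -0. ] open 0.553
tilt [-3.e-04  4.e-04 -1.e+00]
  to (548, -18, 37): 5 x [0,0,0,0.01,-0.01,1.70,0.1]
```

View pics/s4.png

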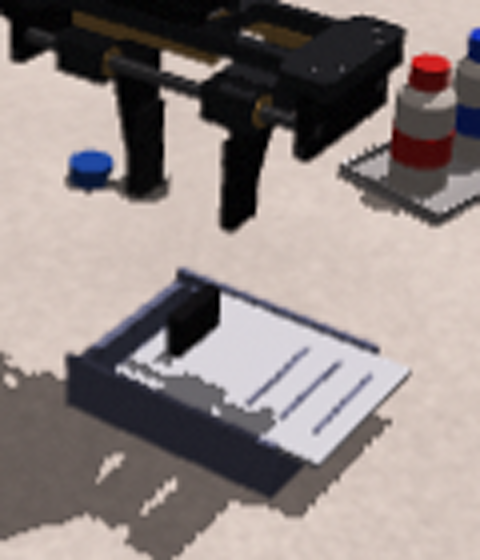

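Fingers (145,190)/(235,225) straddle the fin (193,320) below. Descend and close.

>>> {"api": "send_rows", "payload": {
  "moves": [
    [[0,0,0,0,0,1.7,0.1],[0,0,0,0,0,1.7,0.1],[0,0,0,0,0,1.7,0.1],[0,0,0,0,0,1.7,0.1],[0,0,0,0,0,1.6,0.1]]
  ]
}}

```text
time_s: 21.45
position: [0.5481, -0.0156, 0.0374]
tcp_rot: [[-0.191, 0.982, -0.0], [0.982, 0.191, 0.0], [0.0, -0.0, -1.0]]
force: [0.2, 0.9, 0.4]
opening: 0.551
```

>>> {"api": "send_rows", "payload": {
  "moves": [
    [[0,0,0,0,0,0,-1],[0,0,0,0,0,0,-1],[0,0,0,0,0,0,-1],[0,0,0,0,0,0,-1],[0,0,0,0,0,0,-1]]
  ]
}}

```text
time_s: 21.95
position: [0.5491, -0.0174, 0.0387]
tcp_rot: [[-0.189, 0.982, 0.001], [0.982, 0.189, -0.0], [-0.001, 0.001, -1.0]]
force: [-0.6, -1.7, -0.4]
opening: 0.181
```

>>> {"api": "send_rows", "payload": {
  "moves": [
    [[0,0,0,0,0,0,-1],[0,0,0,0,0,0,-1],[0,0,0,0,0,0,-1],[0,0,0,0,0,0,-1],[0,0,0,0,0,0,-1]]
  ]
}}

```text
time_s: 22.45
position: [0.549, -0.0175, 0.0384]
tcp_rot: [[-0.188, 0.982, 0.001], [0.982, 0.188, -0.0], [-0.0, 0.001, -1.0]]
force: [-0.2, 0.5, 5.3]
opening: 0.114
```

>>> {"api": "send_rows", "payload": {
  "moves": [
    [[0,0,0,0,1.4,0,-1],[0,0,0,0,1.7,0,-1],[0,0,0,0,1.7,0,-1],[0,0,0,0,1.7,0,-1],[0,0,0,0,1.5,0,-1]]
  ]
}}

```text
time_s: 22.95
position: [0.6276, -0.0026, 0.0384]
tcp_rot: [[-0.189, 0.982, -0.0], [0.982, 0.189, -0.001], [-0.0, -0.001, -1.0]]
force: [-1.3, -1.7, 5.1]
opening: 0.111
```

>>> {"api": "send_rows", "payload": {
  "moves": [
    [[0,0,0,0,0.4,0,-1],[0,0,0,0,0.3,0,-1],[0,0,0,0,0.2,0,-1],[0,0,0,0,0,0,-1],[0,0,0,0,0,0,-1]]
  ]
}}

```text
time_s: 23.45
position: [0.6362, -0.0009, 0.0384]
tcp_rot: [[-0.189, 0.982, 0.001], [0.982, 0.189, -0.0], [-0.001, 0.001, -1.0]]
force: [-0.4, -0.4, 4.3]
opening: 0.115
```

>>> {"api": "send_rows", "payload": {
  "moves": [
    [[0,0,0,0,0,0,0.1],[0,0,0,0,0,0,0.1],[0,0,0,0,0,0,0.1],[0,0,0,0,0,0,0.1],[0,0,0,0,0,0,0.1]]
  ]
}}

```text
time_s: 23.95
position: [0.6358, -0.0006, 0.0376]
tcp_rot: [[-0.189, 0.982, -0.001], [0.982, 0.189, 0.0], [0.0, -0.001, -1.0]]
force: [-0.8, 0.4, 0.3]
opening: 0.478
```

>>> {"api": "send_rows", "payload": {
  "moves": [
    [[0,0,0,0,0,-3,0.1],[0,0,0,0,0,-3,0.1],[0,0,0,0,0,-3,0.1],[0,0,7.2,0,0,0,0.1],[0,0,7.2,0,0,0,0.1]]
  ]
}}

```text
time_s: 24.45
position: [0.6368, -0.0007, 0.1295]
tcp_rot: [[0.067, 0.998, 0.003], [0.998, -0.067, -0.001], [-0.0, 0.003, -1.0]]
force: [-0.2, -0.3, -0.4]
opening: 0.55
```

>>> {"api": "send_rows", "payload": {
  "moves": [
    [[0,0,7.2,0,0,0,0.1],[0,0,0,0,0,0,0.1],[0,0,0,0,0,0,0.1],[0,0,0,0,0,0,0.1],[0,0,0,0,0,0,0.1]]
  ]
}}

```text
time_s: 24.95
position: [0.6359, -0.0006, 0.1277]
tcp_rot: [[0.185, 0.983, -0.0], [0.983, -0.185, 0.0], [-0.0, -0.0, -1.0]]
force: [-0.6, -0.0, -0.6]
opening: 0.548
```

```bash
python3 - <<'E'
from h import *
im=capture("top"); crop(im,230,120,430,270,4,"t4.png")
plan([(499,-303.5,60,-10.8,0.1)],vmax=4)
E
```

```text
at [ 6.360e+02 -6.000e-01  1.277e+02] -10.68 t 25.0 F [-0.3  0.1 -0.2] open 0.549
tilt [-2.e-04  0.e+00 -1.e+00]
  to (499, -303.5, 60): 9 x [0,0,0,-3.59,-0.87,0.75,0.1]
```

View pics/t4.png

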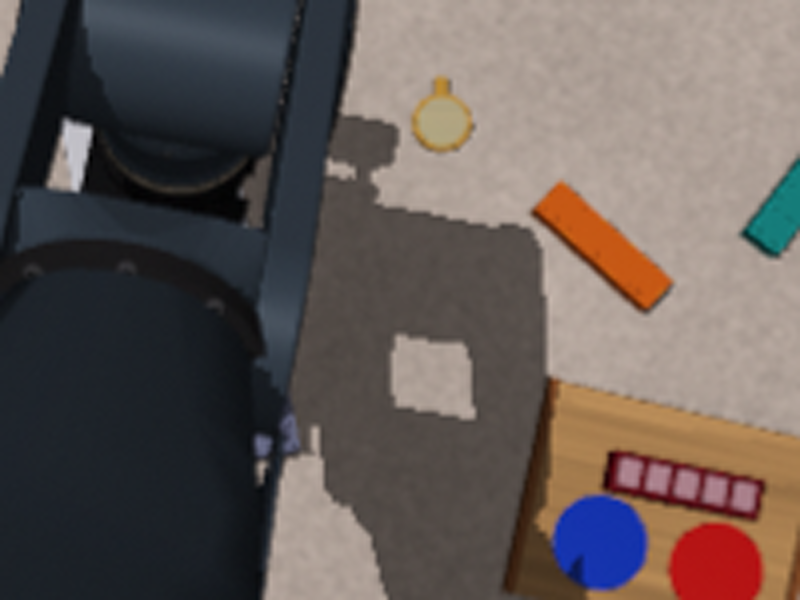

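The bar is unchanged at (687,485) crop with the discs in front; the arm hides the case here. Move over the bar.

>>> {"api": "send_rows", "payload": {
  "moves": [
    [[0,0,0,-3.59,-0.87,0.75,0.1],[0,0,0,-3.59,-0.87,0.75,0.1],[0,0,0,-3.59,-0.87,0.75,0.1],[0,0,0,-3.59,-0.87,0.75,0.1],[0,0,0,-3.59,-0.87,0.75,0.1]]
  ]
}}

```text
time_s: 25.5
position: [0.5594, -0.1702, 0.0902]
tcp_rot: [[0.185, 0.983, 0.0], [0.983, -0.185, -0.0], [-0.0, 0.001, -1.0]]
force: [0.2, 0.7, 0.4]
opening: 0.55
```

>>> {"api": "send_rows", "payload": {
  "moves": [
    [[0,0,0,-3.59,-0.87,0.75,0.1],[0,0,0,-3.59,-0.87,0.75,0.1],[0,0,0,-3.59,-0.87,0.75,0.1],[0,0,0,-3.59,-0.87,0.75,0.1],[0,0,0,0,0,0,0.1]]
  ]
}}

```text
time_s: 26.0
position: [0.4975, -0.308, 0.0596]
tcp_rot: [[0.191, 0.982, 0.0], [0.982, -0.191, -0.001], [-0.001, 0.0, -1.0]]
force: [0.2, -0.5, -0.1]
opening: 0.548
```

```bash
python3 - <<'E'
from h import *
capture("scene");im=capture("scene"); crop(im,80,170,240,310,4,"s5.png")
plan([(499,-303.5,8.5,-10.8,0.1)],vmax=1.2)
capture("top")
sc=[(np.array(d["location"]).round(3).tolist(),round(d["p"],2)) for c in ("top","scene") for d in spot_in(c,"case")[:1]];print("case",sc)
# cover state
top=capture("top"); cv2.imwrite("pics/top5.png",top)
E
```

```text
at [ 498.5 -304.2   60.1] -10.84 t 26.1 F [0.2 0.5 0.3] open 0.548
tilt [-2.e-04  7.e-04 -1.e+00]
  to (499, -303.5, 8.5): 5 x [0,0,0,0.02,0.01,1.03,0.1]
case [([0.618, 0.002, 0.032], 0.55), ([0.622, -0.0, 0.033], 0.64)]
```

View pics/s5.png

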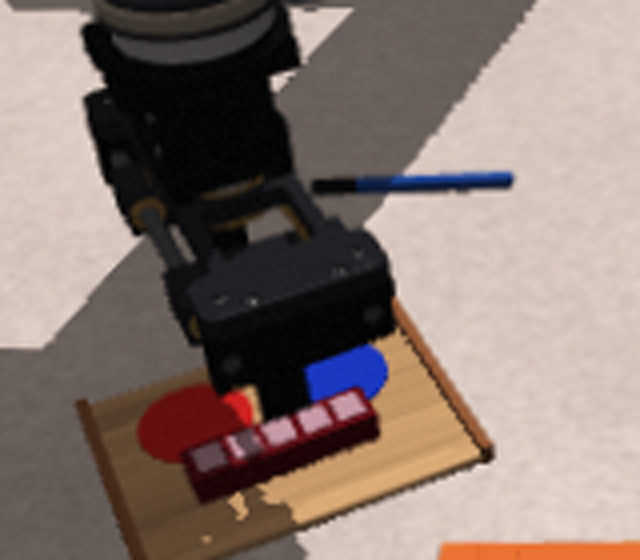

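```bash
python3 - <<'E'
from h import *
t=np.radians(-10.8);y=np.array([np.cos(t),np.sin(t),0]);c=np.array([.4985,-.304,.060])
for s in(.024,.039,-.024,-.039,0): print(s,((w2p("scene",c+s*y)-[80,170])*4).round())
print(((w2p("scene",[.499,-.3035,.022])-[80,170])*4).round())
E
```

```text
0.024 [[284. 403.]]
0.039 [[296. 423.]]
-0.024 [[249. 344.]]
-0.039 [[239. 326.]]
0 [[266. 373.]]
[[280. 434.]]
```

Projection agrees with the visible finger tip (285,410) and bar centre (281,432). Descend and grip.

>>> {"api": "send_rows", "payload": {
  "moves": [
    [[0,0,0,0.05,0.03,1.05,0.1],[0,0,0,0,0,1.05,0.1],[0,0,0,0,0,1.05,0.1],[0,0,0,0,0,1.05,0.1],[0,0,0,0,0,0.9,0.1]]
  ]
}}

```text
time_s: 26.8
position: [0.499, -0.3027, 0.0079]
tcp_rot: [[0.186, 0.983, -0.001], [0.983, -0.186, 0.001], [0.001, -0.001, -1.0]]
force: [0.5, 0.6, 0.0]
opening: 0.546
```

>>> {"api": "send_rows", "payload": {
  "moves": [
    [[0,0,0,0,0,0,0.1],[0,0,0,0,0,0,-1],[0,0,0,0,0,0,-1],[0,0,0,0,0,0,-1],[0,0,0,0,0,0,-1]]
  ]
}}

```text
time_s: 27.3
position: [0.4994, -0.3033, 0.0098]
tcp_rot: [[0.186, 0.983, 0.0], [0.983, -0.186, -0.0], [-0.0, 0.001, -1.0]]
force: [1.2, -0.5, 2.1]
opening: 0.271
```

>>> {"api": "send_rows", "payload": {
  "moves": [
    [[0,0,0,0,0,0,-1],[0,0,0,0,0,0,-1],[0,0,0,0,0,0,-1],[0,0,0,0,0,0,-1],[0,0,0,0,0,0,-1]]
  ]
}}

```text
time_s: 27.8
position: [0.4994, -0.3032, 0.0098]
tcp_rot: [[0.186, 0.983, 0.0], [0.983, -0.186, -0.0], [-0.0, 0.0, -1.0]]
force: [0.5, 0.8, 4.7]
opening: 0.272
```

>>> {"api": "send_rows", "payload": {
  "moves": [
    [[0,0,0,0,0,-1.5,-1],[0,0,0,0,0,-2.5,-1],[0,0,0,0,0,-2.5,-1],[0,0,0,0,0,-2.5,-1],[0,0,0,0,0,-1.5,-1]]
  ]
}}

```text
time_s: 28.3
position: [0.5, -0.3035, 0.1168]
tcp_rot: [[0.186, 0.983, 0.002], [0.983, -0.186, -0.002], [-0.001, 0.003, -1.0]]
force: [-0.4, -0.1, -1.3]
opening: 0.273
```

```bash
python3 - <<'E'
from h import *
plan([(566.6,-15.6,100,-79.5,-1)],vmax=3.6)
im=capture("scene");top=capture("top"); 
a=cv2.resize(im[190:310,90:340],None,fx=3.2,fy=3.2,interpolation=2)[:300]; b=cv2.resize(top[150:250,230:330],None,fx=3,fy=3,interpolation=2)
o=np.zeros((600,800,3),np.uint8);o[:300,:a.shape[1]]=a[:, :800];o[300:,:300]=b;b2=cv2.resize(top[150:250,330:480],None,fx=3,fy=3,interpolation=2);o[300:,320:770]=b2
cv2.imwrite("pics/m6.png",o)
E
```

```text
at [ 500.  -303.5  116.8] -10.73 t 28.3 F [-0.4 -0.1 -1.3] open 0.273
tilt [ 0.0023 -0.0019 -1.    ]
  turn 9 x [0,0,7.64,0,0,0,-1]
  to (566.6, -15.6, 100): 9 x [0,0,0,1.31,-3.01,0.19,-1]
```

View pics/m6.png

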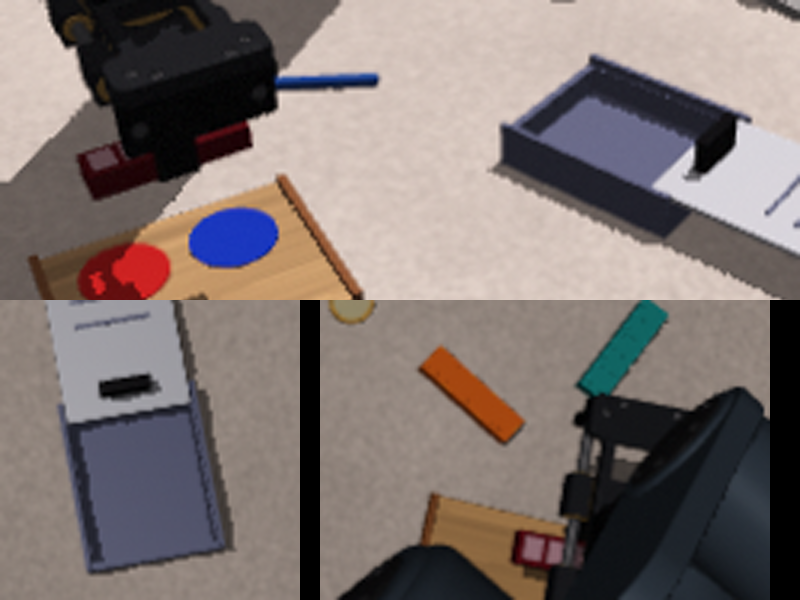

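Bar is held level in the jaws; the case is open with the cover back. Turn and carry it over.

>>> {"api": "send_rows", "payload": {
  "moves": [
    [[0,0,7.64,0,0,0,-1],[0,0,7.64,0,0,0,-1],[0,0,7.64,0,0,0,-1],[0,0,7.64,0,0,0,-1],[0,0,7.64,0,0,0,-1]]
  ]
}}

```text
time_s: 28.9
position: [0.4987, -0.3025, 0.1133]
tcp_rot: [[0.757, 0.653, -0.002], [0.653, -0.757, 0.002], [-0.0, -0.002, -1.0]]
force: [-0.2, 0.2, -0.4]
opening: 0.269
```

>>> {"api": "send_rows", "payload": {
  "moves": [
    [[0,0,7.64,0,0,0,-1],[0,0,7.64,0,0,0,-1],[0,0,7.64,0,0,0,-1],[0,0,7.64,0,0,0,-1],[0,0,0,0,0,0,-1]]
  ]
}}

```text
time_s: 29.4
position: [0.4988, -0.3026, 0.1134]
tcp_rot: [[0.983, 0.183, -0.001], [0.183, -0.983, 0.001], [-0.001, -0.002, -1.0]]
force: [-0.6, -0.2, -1.2]
opening: 0.274
```

>>> {"api": "send_rows", "payload": {
  "moves": [
    [[0,0,0,1.31,-3,0.19,-1],[0,0,0,1.31,-3,0.19,-1],[0,0,0,1.31,-3,0.19,-1],[0,0,0,1.31,-3,0.19,-1],[0,0,0,1.31,-3,0.19,-1]]
  ]
}}

```text
time_s: 29.9
position: [0.5361, -0.1422, 0.1042]
tcp_rot: [[0.983, 0.185, -0.001], [0.185, -0.983, 0.001], [-0.001, -0.001, -1.0]]
force: [0.7, 0.1, -1.2]
opening: 0.276
```

>>> {"api": "send_rows", "payload": {
  "moves": [
    [[0,0,0,1.31,-3,0.19,-1],[0,0,0,1.31,-3,0.19,-1],[0,0,0,1.31,-3,0.19,-1],[0,0,0,1.31,-3,0.19,-1],[0,0,0,0,0,0,-1]]
  ]
}}

```text
time_s: 30.4
position: [0.5656, -0.0123, 0.0965]
tcp_rot: [[0.982, 0.19, -0.002], [0.19, -0.982, 0.001], [-0.001, -0.002, -1.0]]
force: [-0.8, -0.1, -0.0]
opening: 0.271
```

```bash
python3 - <<'E'
from h import *
capture("scene");im=capture("scene"); crop(im,220,150,380,280,4,"s7.png")
plan([(567.1,-16,10.8,-79.5,-1)],vmax=2)
E
```

```text
at [565.6 -15.4  96.7] -79.25 t 30.5 F [ 0.1  0.2 -0.7] open 0.273
tilt [-1.1e-03 -1.0e-04 -1.0e+00]
  to (567.1, -16, 10.8): 5 x [0,0,0,0.03,0.02,1.72,-1]
```

View pics/s7.png

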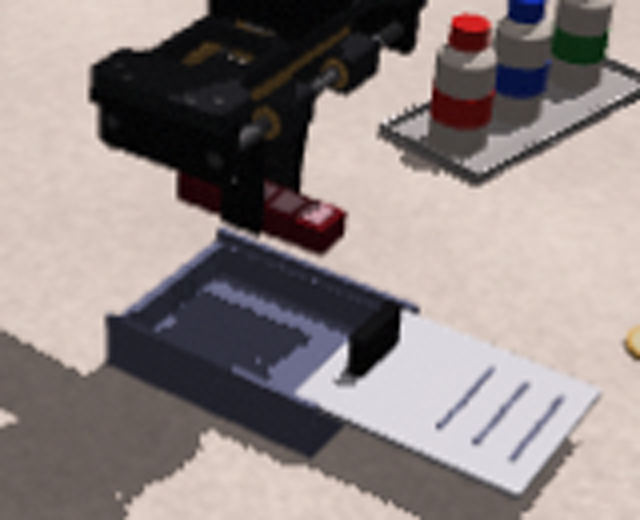

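```bash
python3 - <<'E'
from h import *
x=np.array([.983,.185,0]);y=np.array([-.185,.983,0]);c=np.array([.5656,-.0154,.109])
print([((w2p("scene",c+s*x+r*y)-[220,150])*4).round().tolist() for s,r in((.045,-.012),(.045,.012),(-.045,-.012))])
cc=np.array([.573,-.015,.006])
print([((w2p("scene",cc+s*x+r*y)-[220,150])*4).round().tolist() for s,r in((-.060,-.048),(-.06,.048))],[((w2p("scene",np.array([.573,-.015,.034])+s*x+r*y)-[220,150])*4).round().tolist() for s,r in((-.066,-.054),(-.066,.054),(.066,.054))])
E
```

```text
[[[320.0, 232.0]], [[345.0, 211.0]], [[173.0, 174.0]]]
[[[120.0, 360.0]], [[221.0, 278.0]]] [[[104.0, 320.0]], [[220.0, 230.0]], [[419.0, 311.0]]]
```

Projected bar end and case corners match the picture within ~1 mm. Lower and release, then lift.

>>> {"api": "send_rows", "payload": {
  "moves": [
    [[0,0,0,0.1,0,2,-1],[0,0,0,0,0,2,-1],[0,0,0,0,0,2,-1],[0,0,0,0,0,1.6,-1],[0,0,0,0,0,0.9,-1]]
  ]
}}

```text
time_s: 31.0
position: [0.566, -0.0173, 0.0108]
tcp_rot: [[0.983, 0.182, -0.002], [0.182, -0.983, 0.0], [-0.002, -0.001, -1.0]]
force: [-1.0, 0.2, 0.2]
opening: 0.27
```

>>> {"api": "send_rows", "payload": {
  "moves": [
    [[0,0,0,0,0,0,-1],[0,0,0,0,0,0.1,-1],[0,0,0,0,0,0,-0.1],[0,0,0,0,0,0,-0.1],[0,0,0,0,0,0,-0.1]]
  ]
}}

```text
time_s: 31.5
position: [0.5674, -0.016, 0.012]
tcp_rot: [[0.983, 0.183, 0.001], [0.183, -0.983, -0.0], [0.001, 0.001, -1.0]]
force: [0.1, 0.0, 0.1]
opening: 0.42
```

>>> {"api": "send_rows", "payload": {
  "moves": [
    [[0,0,0,0,0,0,-0.1],[0,0,0,0,0,0,-0.1],[0,0,0,0,0,-3,-0.1],[0,0,0,0,0,-4,-0.1],[0,0,0,0,0,-4,-0.1]]
  ]
}}

```text
time_s: 32.0
position: [0.5663, -0.0158, 0.1219]
tcp_rot: [[0.983, 0.183, -0.002], [0.183, -0.983, 0.0], [-0.002, -0.001, -1.0]]
force: [0.1, -0.1, -0.0]
opening: 0.451
```

```bash
python3 - <<'E'
from h import *
capture("scene");im=capture("scene"); crop(im,220,150,380,280,4,"s8.png")
plan([(636,-0.7,110,10.8,0.1),(636,-0.7,38,10.8,0.1)],vmax=2)
E
```

```text
at [570.9 -16.6 126.5] -79.47 t 32.1 F [ 0.8  0.1 -0.3] open 0.447
tilt [ 0.0114 -0.0025 -0.9999]
  turn 12 x [0,0,-7.52,0,0,0,0.1]
  to (636, -0.7, 110): 4 x [0,0,0,0.09,1.67,0.41,0.1]
  to (636, -0.7, 38): 4 x [0,0,0,0.00,0.00,1.80,0.1]
```

View pics/s8.png

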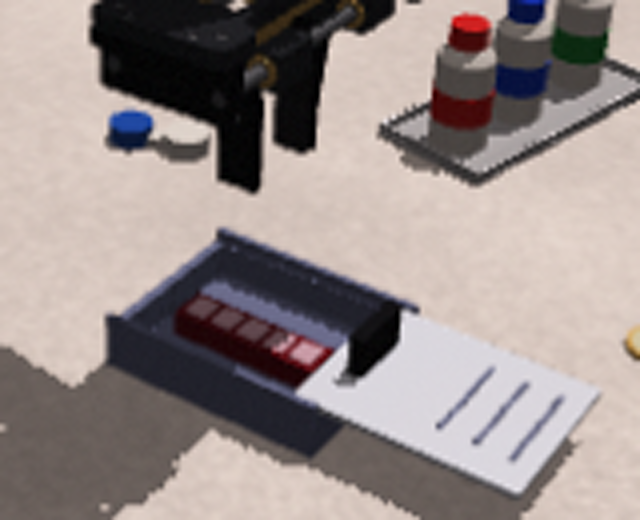

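Bar lies flat in the case, clear of the cover. Turn and go to the fin.

>>> {"api": "send_rows", "payload": {
  "moves": [
    [[0,0,-7.52,0,0,0,0.1],[0,0,-7.52,0,0,0,0.1],[0,0,-7.52,0,0,0,0.1],[0,0,-7.52,0,0,0,0.1],[0,0,-7.52,0,0,0,0.1]]
  ]
}}

```text
time_s: 32.6
position: [0.5664, -0.0158, 0.1206]
tcp_rot: [[0.664, 0.748, -0.001], [0.748, -0.664, 0.0], [-0.001, -0.001, -1.0]]
force: [-1.1, 0.4, 1.1]
opening: 0.545
```

>>> {"api": "send_rows", "payload": {
  "moves": [
    [[0,0,-7.52,0,0,0,0.1],[0,0,-7.52,0,0,0,0.1],[0,0,-7.52,0,0,0,0.1],[0,0,-7.52,0,0,0,0.1],[0,0,-7.52,0,0,0,0.1]]
  ]
}}

```text
time_s: 33.1
position: [0.5664, -0.0158, 0.1205]
tcp_rot: [[0.069, 0.998, -0.001], [0.998, -0.069, 0.0], [0.0, -0.001, -1.0]]
force: [-0.7, 1.0, 0.3]
opening: 0.55
```

>>> {"api": "send_rows", "payload": {
  "moves": [
    [[0,0,-7.52,0,0,0,0.1],[0,0,-7.52,0,0,0,0.1],[0,0,0,0,2.4,0,0.1],[0,0,0,0.17,2.4,0,0.1],[0,0,0,0,2.33,0,0.1]]
  ]
}}

```text
time_s: 33.6
position: [0.6369, -0.0006, 0.1205]
tcp_rot: [[-0.187, 0.982, -0.001], [0.982, 0.187, 0.0], [0.0, -0.001, -1.0]]
force: [-0.2, -0.2, -0.7]
opening: 0.55
```

>>> {"api": "send_rows", "payload": {
  "moves": [
    [[0,0,0,0,0,0,0.1],[0,0,0,0,0,0,0.1],[0,0,0,0,0,0,0.1],[0,0,0,0,0,0,0.1],[0,0,0,0,0,0,0.1]]
  ]
}}

```text
time_s: 34.1
position: [0.6359, -0.0011, 0.1212]
tcp_rot: [[-0.186, 0.983, -0.001], [0.983, 0.186, 0.0], [0.0, -0.001, -1.0]]
force: [-0.1, -0.4, -0.3]
opening: 0.55
```

>>> {"api": "send_rows", "payload": {
  "moves": [
    [[0,0,0,0,0,1.8,0.1],[0,0,0,0,0,1.8,0.1],[0,0,0,0,0,1.8,0.1],[0,0,0,0,0,1.7,0.1],[0,0,0,0,0,1.2,0.1]]
  ]
}}

```text
time_s: 34.6
position: [0.6359, -0.001, 0.0372]
tcp_rot: [[-0.186, 0.982, -0.001], [0.982, 0.186, 0.0], [0.0, -0.001, -1.0]]
force: [0.1, -0.3, -0.1]
opening: 0.554
```

>>> {"api": "send_rows", "payload": {
  "moves": [
    [[0,0,0,0,0,0,-1],[0,0,0,0,0,0,-1],[0,0,0,0,0,0,-1],[0,0,0,0,0,0,-1],[0,0,0,0,0,0,-1]]
  ]
}}

```text
time_s: 35.1
position: [0.6372, -0.001, 0.039]
tcp_rot: [[-0.187, 0.982, 0.001], [0.982, 0.187, -0.0], [-0.001, 0.001, -1.0]]
force: [-0.5, -0.2, -0.3]
opening: 0.182
```

>>> {"api": "send_rows", "payload": {
  "moves": [
    [[0,0,0,0,0,0,-1],[0,0,0,0,0,0,-1],[0,0,0,0,0,0,-1],[0,0,0,0,0,0,-1],[0,0,0,0,0,0,-1]]
  ]
}}

```text
time_s: 35.6
position: [0.6368, -0.001, 0.0388]
tcp_rot: [[-0.187, 0.982, 0.0], [0.982, 0.187, -0.0], [-0.0, 0.0, -1.0]]
force: [-1.5, -0.1, 4.7]
opening: 0.112
```

>>> {"api": "send_rows", "payload": {
  "moves": [
    [[0,0,0,0,-1.5,0,-1],[0,0,0,0,-2.2,0,-1],[0,0,0,0,-2.2,0,-1],[0,0,0,0,-2.2,0,-1],[0,0,0,0,-1.6,0,-1]]
  ]
}}

```text
time_s: 36.1
position: [0.5418, -0.0191, 0.0388]
tcp_rot: [[-0.186, 0.983, 0.003], [0.983, 0.186, -0.0], [-0.001, 0.003, -1.0]]
force: [1.6, 0.9, 1.8]
opening: 0.113
```

>>> {"api": "send_rows", "payload": {
  "moves": [
    [[0,0,0,0,-0.5,0,-1],[0,0,0,0,-0.3,0,-1],[0,0,0,0,-0.2,0,-1],[0,0,0,0,0,0,-1],[0,0,0,0,0,0,-1]]
  ]
}}

```text
time_s: 36.6
position: [0.5324, -0.0208, 0.0387]
tcp_rot: [[-0.187, 0.982, 0.001], [0.982, 0.187, -0.0], [-0.0, 0.001, -1.0]]
force: [0.5, 0.2, 7.1]
opening: 0.115
```

>>> {"api": "send_rows", "payload": {
  "moves": [
    [[0,0,0,0,-0.2,0,-1],[0,0,0,0,-0.2,0,-1],[0,0,0,0,0,0,-1],[0,0,0,0,0,0,-1],[0,0,0,0,0,0,-1]]
  ]
}}

```text
time_s: 37.1
position: [0.5288, -0.0216, 0.0387]
tcp_rot: [[-0.187, 0.982, 0.002], [0.982, 0.187, -0.0], [-0.001, 0.002, -1.0]]
force: [0.7, 1.4, 6.8]
opening: 0.115
```

>>> {"api": "send_rows", "payload": {
  "moves": [
    [[0,0,0,0,-0.2,0,-1],[0,0,0,0,0,0,-1],[0,0,0,0,0,0,-1],[0,0,0,0,0,0,-1],[0,0,0,0,0,0,-1]]
  ]
}}

```text
time_s: 37.6
position: [0.5269, -0.0219, 0.0387]
tcp_rot: [[-0.187, 0.982, 0.002], [0.982, 0.187, -0.0], [-0.0, 0.002, -1.0]]
force: [0.4, 1.2, 6.9]
opening: 0.112
```

>>> {"api": "send_rows", "payload": {
  "moves": [
    [[0,0,0,0,-0.15,0,-1],[0,0,0,0,0,0,-1],[0,0,0,0,0,0,-1],[0,0,0,0,0,0,-1],[0,0,0,0,0,0,-1]]
  ]
}}

```text
time_s: 38.1
position: [0.5255, -0.0222, 0.0387]
tcp_rot: [[-0.187, 0.982, 0.002], [0.982, 0.187, -0.0], [-0.0, 0.002, -1.0]]
force: [0.0, 1.9, 7.3]
opening: 0.113
```

>>> {"api": "send_rows", "payload": {
  "moves": [
    [[0,0,0,0,-0.15,0,-1],[0,0,0,0,0,0,-1],[0,0,0,0,0,0,-1],[0,0,0,0,0,0,-1],[0,0,0,0,0,0,-1]]
  ]
}}

```text
time_s: 38.6
position: [0.5249, -0.0223, 0.0387]
tcp_rot: [[-0.186, 0.983, 0.004], [0.983, 0.186, -0.0], [-0.001, 0.004, -1.0]]
force: [2.5, 3.1, 5.5]
opening: 0.112
```

>>> {"api": "send_rows", "payload": {
  "moves": [
    [[0,0,0,0,-0.2,0,-1],[0,0,0,0,0,0,-1],[0,0,0,0,0,0,-1],[0,0,0,0,0,0,-1],[0,0,0,0,0,0,-1]]
  ]
}}

```text
time_s: 39.1
position: [0.5249, -0.0224, 0.0387]
tcp_rot: [[-0.186, 0.983, 0.008], [0.983, 0.186, 0.0], [-0.001, 0.008, -1.0]]
force: [6.8, 7.4, 2.6]
opening: 0.111
```

The end stop is reached (position stays at 0.5249 while force rises). Relax, release, lift, turn back to -11°.

>>> {"api": "send_rows", "payload": {
  "moves": [
    [[0,0,0,0,0.25,0,-1],[0,0,0,0,0,0,-1],[0,0,0,0,0,0,0.1],[0,0,0,0,0,0,0.1],[0,0,0,0,0,0,0.1]]
  ]
}}

```text
time_s: 39.6
position: [0.5226, -0.0225, 0.0377]
tcp_rot: [[-0.187, 0.982, -0.002], [0.982, 0.187, 0.0], [0.001, -0.002, -1.0]]
force: [-0.1, 0.7, 0.3]
opening: 0.301
```

>>> {"api": "send_rows", "payload": {
  "moves": [
    [[0,0,0,0,0,0,0.1],[0,0,0,0,0,0,0.1],[0,0,0,0,0,-3.6,0.1],[0,0,0,0,0,-4,1],[0,0,0,0,0,-4,1]]
  ]
}}

```text
time_s: 40.1
position: [0.5225, -0.0225, 0.155]
tcp_rot: [[-0.186, 0.982, -0.002], [0.982, 0.186, 0.0], [0.001, -0.002, -1.0]]
force: [0.0, 0.1, 0.6]
opening: 0.653
```

>>> {"api": "send_rows", "payload": {
  "moves": [
    [[0,0,7.28,0,0,0,1],[0,0,7.28,0,0,0,1],[0,0,7.28,0,0,0,1],[0,0,0,0,0,0,1],[0,0,0,0,0,0,1]]
  ]
}}

```text
time_s: 40.6
position: [0.523, -0.0225, 0.1541]
tcp_rot: [[0.19, 0.982, -0.001], [0.982, -0.19, 0.0], [-0.0, -0.001, -1.0]]
force: [-0.1, -0.8, 0.4]
opening: 0.99
```

```bash
python3 - <<'E'
from h import *
plan([(495,317.8,152,-11,1)],vmax=4.2)
im=capture("scene"); D=None
for t in("red_mid","blue_mid","cover_grip"):
  print(t,[(np.round(d["location"],3).tolist(),round(d["p"],2)) for d in spot_in("scene",t)[:2]])
hsv=cv2.cvtColor(im,cv2.COLOR_BGR2HSV)
m=cv2.inRange(hsv,(105,150,60),(130,255,255));m[:, :340]=0;m[:,362:]=0;m[156:]=0;m[:140]=0;ys,xs=np.nonzero(m);print("blue cap",np.round(p2w("scene",[(xs.mean(),ys.mean())],.086)*1000))
cv2.imwrite("pics/s9.png",im)
E
```

```text
at [523.  -22.5 154.1] -10.93 t 40.6 F [-0.1 -0.8  0.4] open 0.99
tilt [-5.e-04  0.e+00 -1.e+00]
  to (495, 317.8, 152): 9 x [0,0,0,3.65,-1.02,0.02,1]
red_mid [([0.508, 0.241, 0.054], 0.94)]
blue_mid [([0.509, 0.303, 0.053], 0.71)]
cover_grip [([0.573, -0.015, 0.033], 0.64), ([0.58, -0.025, 0.032], 0.17)]
blue cap [[491. 321.  86.]]
```

Cover centre now at case centre (0.573,-0.015) – shut. Fetch blue first.

>>> {"api": "send_rows", "payload": {
  "moves": [
    [[0,0,0,3.65,-1.02,0,1],[0,0,0,3.65,-1.02,0,1],[0,0,0,3.65,-1.02,0,1],[0,0,0,3.65,-1.02,0,1],[0,0,0,3.65,-1.02,0,1]]
  ]
}}

```text
time_s: 41.3
position: [0.508, 0.1678, 0.1542]
tcp_rot: [[0.192, 0.981, -0.0], [0.981, -0.192, -0.0], [-0.0, -0.0, -1.0]]
force: [0.2, -0.2, 0.6]
opening: 0.999
```

>>> {"api": "send_rows", "payload": {
  "moves": [
    [[0,0,0,3.65,-1.02,0,1],[0,0,0,3.65,-1.02,0,1],[0,0,0,3.65,-1.02,0,1],[0,0,0,3.65,-1.02,0,1],[0,0,0,0,0,0,1]]
  ]
}}

```text
time_s: 41.8
position: [0.4958, 0.3219, 0.1542]
tcp_rot: [[0.187, 0.982, 0.001], [0.982, -0.187, 0.002], [0.002, 0.001, -1.0]]
force: [-0.3, -0.6, -0.2]
opening: 1.001
```

>>> {"api": "send_rows", "payload": {
  "moves": [
    [[0,0,0,0,0,0,1],[0,0,0,0,0,0,1],[0,0,0,0,0,0,1],[0,0,0,0,0,0,1],[0,0,0,0,0,0,1]]
  ]
}}

```text
time_s: 42.3
position: [0.4966, 0.3166, 0.1543]
tcp_rot: [[0.194, 0.981, -0.0], [0.981, -0.194, -0.0], [-0.0, -0.0, -1.0]]
force: [-0.3, 0.2, -0.1]
opening: 0.998
```

>>> {"api": "send_rows", "payload": {
  "moves": [
    [[0,0,0,0.1,-0.1,2.6,1],[0,0,0,0,0,2.6,1],[0,0,0,0,0,2.6,1],[0,0,0,0,0,2.4,1],[0,0,0,0,0,1.7,1]]
  ]
}}

```text
time_s: 42.8
position: [0.4951, 0.318, 0.0337]
tcp_rot: [[0.193, 0.981, -0.002], [0.981, -0.193, -0.001], [-0.001, -0.001, -1.0]]
force: [-0.3, -0.1, 0.8]
opening: 1.003
```

>>> {"api": "send_rows", "payload": {
  "moves": [
    [[0,0,0,0,0,0,1],[0,0,0,0,0,0,-1],[0,0,0,0,0,0,-1],[0,0,0,0,0,0,-1],[0,0,0,0,0,0,-1]]
  ]
}}

```text
time_s: 43.3
position: [0.4961, 0.3189, 0.0363]
tcp_rot: [[0.192, 0.981, 0.002], [0.981, -0.192, 0.001], [0.001, 0.002, -1.0]]
force: [0.1, -0.3, 0.7]
opening: 0.723
```

>>> {"api": "send_rows", "payload": {
  "moves": [
    [[0,0,0,0,0,0,-1],[0,0,0,0,0,0,-1],[0,0,0,0,0,0,-1],[0,0,0,0,0,0,-1],[0,0,0,0,0,0,-1]]
  ]
}}

```text
time_s: 43.8
position: [0.4956, 0.3187, 0.0354]
tcp_rot: [[0.192, 0.981, 0.0], [0.981, -0.192, 0.0], [0.0, 0.0, -1.0]]
force: [0.8, -0.5, 2.1]
opening: 0.454
```

>>> {"api": "send_rows", "payload": {
  "moves": [
    [[0,0,0,0,0,-1.5,-1],[0,0,0,0,0,-2.5,-1],[0,0,0,0,0,-2.5,-1],[0,0,0,0,0,-2.5,-1],[0,0,0,0,0,-2.5,-1]]
  ]
}}

```text
time_s: 44.3
position: [0.4952, 0.3186, 0.152]
tcp_rot: [[0.192, 0.981, 0.0], [0.981, -0.192, 0.0], [0.0, 0.0, -1.0]]
force: [0.7, 0.5, -0.5]
opening: 0.447
```

```bash
python3 - <<'E'
from h import *
plan([(530,0,150,-11.1,-1),(462.8,-256.5,150,-11.1,-1)],vmax=3.6)
E
```

```text
at [495.2 318.6 152. ] -11.09 t 44.3 F [ 0.7  0.5 -0.5] open 0.447
tilt [ 1.e-04  0.e+00 -1.e+00]
  to (530, 0, 150): 9 x [0,0,0,-3.40,1.06,0.02,-1]
  to (462.8, -256.5, 150): 8 x [0,0,0,-3.31,-0.21,0.00,-1]
```

>>> {"api": "send_rows", "payload": {
  "moves": [
    [[0,0,0,-2.4,0.74,0,-1],[0,0,0,-3.4,1.06,0,-1],[0,0,0,-3.4,1.06,0,-1],[0,0,0,-3.4,1.06,0,-1],[0,0,0,-3.4,1.06,0,-1]]
  ]
}}

```text
time_s: 44.8
position: [0.5135, 0.1509, 0.1511]
tcp_rot: [[0.192, 0.981, 0.001], [0.981, -0.192, 0.0], [0.0, 0.001, -1.0]]
force: [-0.1, -0.5, 0.1]
opening: 0.448
```

>>> {"api": "send_rows", "payload": {
  "moves": [
    [[0,0,0,-3.4,1.06,0,-1],[0,0,0,-3.4,1.06,0,-1],[0,0,0,-3.4,1.06,0,-1],[0,0,0,-3.4,1.06,0,-1],[0,0,0,-3.4,0.7,0,-1]]
  ]
}}

```text
time_s: 45.3
position: [0.5299, -0.0258, 0.1512]
tcp_rot: [[0.193, 0.981, 0.002], [0.981, -0.193, -0.0], [-0.0, 0.002, -1.0]]
force: [0.4, -0.2, 0.1]
opening: 0.452
```

>>> {"api": "send_rows", "payload": {
  "moves": [
    [[0,0,0,-3.3,-0.2,0,-1],[0,0,0,-3.3,-0.2,0,-1],[0,0,0,-3.3,-0.2,0,-1],[0,0,0,-3.3,-0.2,0,-1],[0,0,0,-3.3,-0.2,0,-1]]
  ]
}}

```text
time_s: 45.8
position: [0.4873, -0.1854, 0.1511]
tcp_rot: [[0.192, 0.981, 0.001], [0.981, -0.192, -0.0], [-0.0, 0.001, -1.0]]
force: [0.4, -0.5, -2.0]
opening: 0.448
```

>>> {"api": "send_rows", "payload": {
  "moves": [
    [[0,0,0,-3.1,-0.2,0,-1],[0,0,0,-2.4,-0.15,0,-1],[0,0,0,-1.8,-0.1,0,-1],[0,0,0,0,0,0,-1],[0,0,0,0,0,0,-1]]
  ]
}}

```text
time_s: 46.3
position: [0.4692, -0.2547, 0.1507]
tcp_rot: [[0.193, 0.981, 0.0], [0.981, -0.193, 0.0], [0.0, -0.0, -1.0]]
force: [0.3, 0.0, -1.5]
opening: 0.447
```

```bash
python3 - <<'E'
from h import *
for i in range(4): capture("scene")
plan([(462.8,-256,37.5,-11.1,-1)],vmax=2.4)
E
```

```text
at [ 469.5 -253.8  150.4] -11.01 t 46.5 F [-0.7  0.1 -1.6] open 0.449
tilt [-2.e-04  4.e-04 -1.e+00]
  to (462.8, -256, 37.5): 5 x [0,0,0,-0.07,-0.12,2.26,-1]
```

>>> {"api": "send_rows", "payload": {
  "moves": [
    [[0,0,0,-0.34,-0.6,1,-1],[0,0,0,0,0,2.6,-1],[0,0,0,0,0,2.6,-1],[0,0,0,0,0,2.6,-1],[0,0,0,0,0,1.7,-1]]
  ]
}}

```text
time_s: 47.0
position: [0.4625, -0.2558, 0.0438]
tcp_rot: [[0.191, 0.982, -0.002], [0.982, -0.191, 0.001], [0.001, -0.002, -1.0]]
force: [0.4, -0.7, -1.5]
opening: 0.452
```

>>> {"api": "send_rows", "payload": {
  "moves": [
    [[0,0,0,0,0,0.5,-1],[0,0,0,0,0,0.2,-1],[0,0,0,0,0,0,-1],[0,0,0,0,0,0,-1],[0,0,0,0,0,0,-1]]
  ]
}}

```text
time_s: 47.5
position: [0.4635, -0.2574, 0.0389]
tcp_rot: [[0.192, 0.981, 0.001], [0.981, -0.192, -0.001], [-0.001, 0.001, -1.0]]
force: [-0.5, -0.5, -0.6]
opening: 0.449
```

>>> {"api": "send_rows", "payload": {
  "moves": [
    [[0,0,0,0,0,0.05,-1],[0,0,0,0,0,0,-1],[0,0,0,0,0,0,1],[0,0,0,0,0,0,1],[0,0,0,0,0,0,1]]
  ]
}}

```text
time_s: 48.0
position: [0.4627, -0.2571, 0.0376]
tcp_rot: [[0.192, 0.981, -0.0], [0.981, -0.192, 0.0], [0.0, -0.0, -1.0]]
force: [0.3, 0.5, 0.0]
opening: 0.642
```

>>> {"api": "send_rows", "payload": {
  "moves": [
    [[0,0,0,0,0,0,1],[0,0,0,0,0,0,1],[0,0,0,0,0,0,1],[0,0,0,0,0,0,1],[0,0,0,0,0,-3,1]]
  ]
}}

```text
time_s: 48.5
position: [0.4607, -0.2555, 0.0652]
tcp_rot: [[0.192, 0.981, -0.006], [0.981, -0.192, 0.005], [0.004, -0.007, -1.0]]
force: [-0.7, -0.2, 0.2]
opening: 0.987
```

>>> {"api": "send_rows", "payload": {
  "moves": [
    [[0,0,0,0,0,-4.4,1],[0,0,0,0,0,-4,1],[0,0,0,0,0,0,1],[0,0,0,0,0,0,1],[0,0,0,0,0,0,1]]
  ]
}}

```text
time_s: 49.0
position: [0.462, -0.2565, 0.1508]
tcp_rot: [[0.192, 0.981, -0.002], [0.981, -0.192, 0.002], [0.001, -0.002, -1.0]]
force: [-0.7, 0.6, 0.2]
opening: 0.999
```

```bash
python3 - <<'E'
from h import *
plan([(530,0,150,-11.1,1),(495,254.5,150,-11.1,1)],vmax=4)
E
```

```text
at [ 462.  -256.5  150.8] -11.09 t 49.0 F [-0.7  0.6  0.2] open 0.999
tilt [-0.0018  0.0016 -1.    ]
  to (530, 0, 150): 7 x [0,0,0,3.78,0.25,0.01,1]
  to (495, 254.5, 150): 7 x [0,0,0,3.47,-1.19,0.00,1]
```

>>> {"api": "send_rows", "payload": {
  "moves": [
    [[0,0,0,3.78,0.25,0,1],[0,0,0,3.78,0.25,0,1],[0,0,0,3.78,0.25,0,1],[0,0,0,3.78,0.25,0,1],[0,0,0,3.78,0.25,0,1]]
  ]
}}

```text
time_s: 49.5
position: [0.5105, -0.0723, 0.1499]
tcp_rot: [[0.193, 0.981, -0.004], [0.981, -0.193, 0.001], [0.001, -0.004, -1.0]]
force: [0.6, -0.4, 0.4]
opening: 1.001
```

>>> {"api": "send_rows", "payload": {
  "moves": [
    [[0,0,0,3.78,0.25,0,1],[0,0,0,3.78,0.25,0,1],[0,0,0,3.47,-1.19,0,1],[0,0,0,3.47,-1.19,0,1],[0,0,0,3.47,-1.19,0,1]]
  ]
}}

```text
time_s: 50.0
position: [0.5143, 0.1095, 0.1497]
tcp_rot: [[0.192, 0.981, -0.004], [0.981, -0.192, -0.0], [-0.001, -0.004, -1.0]]
force: [-0.1, 1.0, 0.1]
opening: 0.999
```

>>> {"api": "send_rows", "payload": {
  "moves": [
    [[0,0,0,3.47,-1.19,0,1],[0,0,0,3.47,-1.19,0,1],[0,0,0,3.47,-1.19,0,1],[0,0,0,3.47,-1.19,0,1],[0,0,0,0,0,0,1]]
  ]
}}

```text
time_s: 50.5
position: [0.4938, 0.257, 0.1498]
tcp_rot: [[0.188, 0.982, -0.003], [0.982, -0.188, 0.0], [-0.0, -0.003, -1.0]]
force: [0.5, 0.2, 0.1]
opening: 1.0
```

```bash
python3 - <<'E'
from h import *
for i in range(5): capture("top")
plan([(495,254.7,34.5,-11.1,1)],vmax=2.5)
E
```

```text
at [495.6 252.3 150.9] -11.16 t 50.75 F [-0.2  0.6 -0.3] open 1.0
tilt [-1.9e-03 -8.0e-04 -1.0e+00]
  to (495, 254.7, 34.5): 5 x [0,0,0,0.05,-0.02,2.33,1]
```

>>> {"api": "send_rows", "payload": {
  "moves": [
    [[0,0,0,0.22,-0.1,2.6,1],[0,0,0,0,0,2.6,1],[0,0,0,0,0,2.6,1],[0,0,0,0,0,2.3,1],[0,0,0,0,0,1.5,1]]
  ]
}}

```text
time_s: 51.25
position: [0.4948, 0.2541, 0.0339]
tcp_rot: [[0.195, 0.981, -0.003], [0.981, -0.195, -0.001], [-0.001, -0.002, -1.0]]
force: [-0.3, -0.5, 0.5]
opening: 1.004
```

>>> {"api": "send_rows", "payload": {
  "moves": [
    [[0,0,0,0,0,0,1],[0,0,0,0,0,0,-1],[0,0,0,0,0,0,-1],[0,0,0,0,0,0,-1],[0,0,0,0,0,0,-1]]
  ]
}}

```text
time_s: 51.75
position: [0.4959, 0.256, 0.0367]
tcp_rot: [[0.192, 0.981, 0.002], [0.981, -0.192, 0.0], [0.001, 0.002, -1.0]]
force: [0.7, 0.9, -0.8]
opening: 0.723
```

>>> {"api": "send_rows", "payload": {
  "moves": [
    [[0,0,0,0,0,0,-1],[0,0,0,0,0,0,-1],[0,0,0,0,0,0,-1],[0,0,0,0,0,0,-1],[0,0,0,0,0,0,-1]]
  ]
}}

```text
time_s: 52.25
position: [0.4954, 0.2559, 0.0359]
tcp_rot: [[0.192, 0.981, 0.0], [0.981, -0.192, 0.0], [0.0, 0.0, -1.0]]
force: [-0.3, 0.8, 2.3]
opening: 0.453
```

>>> {"api": "send_rows", "payload": {
  "moves": [
    [[0,0,0,0,0,-1.5,-1],[0,0,0,0,0,-2.5,-1],[0,0,0,0,0,-3,-1],[0,0,0,0,0,-3,-1],[0,0,0,0,0,-3,-1]]
  ]
}}

```text
time_s: 52.75
position: [0.4948, 0.2557, 0.1665]
tcp_rot: [[0.192, 0.981, -0.001], [0.981, -0.192, -0.0], [-0.001, -0.001, -1.0]]
force: [0.8, -0.2, -0.7]
opening: 0.453
```

```bash
python3 - <<'E'
from h import *
plan([(540,-40,165,-11.1,-1),(448.3,-323.5,165,-11.1,-1)],vmax=3.6)
E
```

```text
at [494.8 255.7 166.5] -11.09 t 52.75 F [ 0.8 -0.2 -0.7] open 0.453
tilt [-1.1e-03 -3.0e-04 -1.0e+00]
  to (540, -40, 165): 9 x [0,0,0,-3.13,1.12,0.02,-1]
  to (448.3, -323.5, 165): 9 x [0,0,0,-3.29,-0.39,0.00,-1]
```

>>> {"api": "send_rows", "payload": {
  "moves": [
    [[0,0,0,-2.1,0.76,0,-1],[0,0,0,-3.1,1.12,0,-1],[0,0,0,-3.3,1.18,0,-1],[0,0,0,-3.3,1.18,0,-1],[0,0,0,-3.3,1.18,0,-1]]
  ]
}}

```text
time_s: 53.25
position: [0.5192, 0.096, 0.1656]
tcp_rot: [[0.192, 0.981, -0.001], [0.981, -0.192, 0.0], [-0.0, -0.001, -1.0]]
force: [-0.2, 0.8, -0.4]
opening: 0.451
```

>>> {"api": "send_rows", "payload": {
  "moves": [
    [[0,0,0,-3.3,1.18,0,-1],[0,0,0,-3.3,1.18,0,-1],[0,0,0,-3.3,1.15,0,-1],[0,0,0,-3.2,1.15,0,-1],[0,0,0,-3.2,0,0,-1]]
  ]
}}

```text
time_s: 53.75
position: [0.5351, -0.0736, 0.1657]
tcp_rot: [[0.193, 0.981, 0.002], [0.981, -0.193, -0.001], [-0.0, 0.002, -1.0]]
force: [-0.2, -0.6, -0.2]
opening: 0.453
```

>>> {"api": "send_rows", "payload": {
  "moves": [
    [[0,0,0,-3.3,-0.4,0,-1],[0,0,0,-3.3,-0.4,0,-1],[0,0,0,-3.3,-0.4,0,-1],[0,0,0,-3.3,-0.4,0,-1],[0,0,0,-3.3,-0.4,0,-1]]
  ]
}}

```text
time_s: 54.25
position: [0.4816, -0.2308, 0.1655]
tcp_rot: [[0.192, 0.981, -0.001], [0.981, -0.192, 0.001], [0.0, -0.001, -1.0]]
force: [0.4, -0.1, -0.2]
opening: 0.45
```

>>> {"api": "send_rows", "payload": {
  "moves": [
    [[0,0,0,-3.1,-0.5,0,-1],[0,0,0,-2.8,-0.4,0,-1],[0,0,0,-2,-0.3,0,-1],[0,0,0,0,0,0,-1],[0,0,0,0,0,0,-1]]
  ]
}}

```text
time_s: 54.75
position: [0.4551, -0.3047, 0.1654]
tcp_rot: [[0.194, 0.981, -0.001], [0.981, -0.194, 0.001], [0.001, -0.001, -1.0]]
force: [-0.0, 0.9, -1.0]
opening: 0.448
```

```bash
python3 - <<'E'
from h import *
for i in range(4): im=capture("scene")
plan([(448.3,-323,60,-11.1,-1)],vmax=2.6)
hsv=cv2.cvtColor(im,cv2.COLOR_BGR2HSV)
print("blue",[np.round(d["location"],3).tolist() for d in spot_in("scene","blue_mid")])
E
```

```text
at [ 455.7 -303.7  165.6] -11.01 t 54.95 F [-1.   0.4 -0.7] open 0.451
tilt [-4.e-04  7.e-04 -1.e+00]
  to (448.3, -323, 60): 5 x [0,0,0,-0.41,-0.07,2.11,-1]
blue [[0.476, -0.267, 0.061]]
```

>>> {"api": "send_rows", "payload": {
  "moves": [
    [[0,0,0,-2,-0.35,0,-1],[0,0,0,0,0,0,-1],[0,0,0,0,0,2,-1],[0,0,0,0,0,2.6,-1],[0,0,0,0,0,2.6,-1]]
  ]
}}

```text
time_s: 55.5
position: [0.4489, -0.3233, 0.0935]
tcp_rot: [[0.192, 0.981, 0.001], [0.981, -0.192, -0.001], [-0.0, 0.001, -1.0]]
force: [-0.3, 0.2, -1.3]
opening: 0.451
```

>>> {"api": "send_rows", "payload": {
  "moves": [
    [[0,0,0,0,0,2.6,-1],[0,0,0,0,0,1.8,-1],[0,0,0,0,0,0.7,-1],[0,0,0,0,0,0,-1],[0,0,0,0,0,0,-1]]
  ]
}}

```text
time_s: 56.0
position: [0.4488, -0.324, 0.0434]
tcp_rot: [[0.192, 0.981, 0.001], [0.981, -0.192, -0.001], [-0.001, 0.001, -1.0]]
force: [0.8, -0.2, -0.3]
opening: 0.45
```

>>> {"api": "send_rows", "payload": {
  "moves": [
    [[0,0,0,0,0,0.2,-1],[0,0,0,0,0,0.1,-1],[0,0,0,0,0,0,-1],[0,0,0,0,0,0,-1],[0,0,0,0,0,0,-1]]
  ]
}}

```text
time_s: 56.5
position: [0.4483, -0.324, 0.0399]
tcp_rot: [[0.192, 0.981, 0.0], [0.981, -0.192, -0.0], [-0.0, 0.0, -1.0]]
force: [-0.1, 0.1, -1.1]
opening: 0.45
```

>>> {"api": "send_rows", "payload": {
  "moves": [
    [[0,0,0,0,0,0.1,-1],[0,0,0,0,0,0,-1],[0,0,0,0,0,0,1],[0,0,0,0,0,0,1],[0,0,0,0,0,0,1]]
  ]
}}

```text
time_s: 57.0
position: [0.4482, -0.3239, 0.0387]
tcp_rot: [[0.192, 0.981, -0.0], [0.981, -0.192, 0.0], [0.0, -0.0, -1.0]]
force: [-0.1, -0.4, -0.2]
opening: 0.638
```

>>> {"api": "send_rows", "payload": {
  "moves": [
    [[0,0,0,0,0,0,1],[0,0,0,0,0,0,1],[0,0,0,0,0,0,1],[0,0,0,0,0,0,1],[0,0,0,0,0,-3,1]]
  ]
}}

```text
time_s: 57.5
position: [0.4462, -0.3219, 0.066]
tcp_rot: [[0.193, 0.981, -0.006], [0.981, -0.192, 0.006], [0.005, -0.007, -1.0]]
force: [-0.8, -0.6, -0.1]
opening: 0.985
```

>>> {"api": "send_rows", "payload": {
  "moves": [
    [[0,0,0,0,0,-4.4,1],[0,0,0,0,0,-4.4,1],[0,0,0,0,0,-3,1],[0,0,0,0,0,0,1],[0,0,0,0,0,0,1]]
  ]
}}

```text
time_s: 58.0
position: [0.4482, -0.3239, 0.1873]
tcp_rot: [[0.192, 0.981, 0.001], [0.981, -0.192, -0.001], [-0.001, 0.001, -1.0]]
force: [0.1, -0.3, -1.1]
opening: 1.003
```

>>> {"api": "send_rows", "payload": {
  "moves": [
    [[0,0,0,3.5,1.5,0,1],[0,0,0,4,1.5,0,1],[0,0,0,4,1.5,0,1],[0,0,0,4,1.5,0,1],[0,0,0,3,1,0,1]]
  ]
}}

```text
time_s: 58.5
position: [0.5522, -0.153, 0.1844]
tcp_rot: [[0.191, 0.982, -0.004], [0.982, -0.191, 0.002], [0.002, -0.004, -1.0]]
force: [0.4, -0.1, 0.6]
opening: 0.999
```

>>> {"api": "send_rows", "payload": {
  "moves": [
    [[0,0,0,3.5,0,0,1],[0,0,0,3.5,0,0,1],[0,0,0,3,0,0,1],[0,0,0,0,0,0,1],[0,0,0,0,0,0,1]]
  ]
}}

```text
time_s: 59.0
position: [0.5706, -0.057, 0.1849]
tcp_rot: [[0.19, 0.982, -0.004], [0.982, -0.19, 0.001], [-0.0, -0.004, -1.0]]
force: [-0.4, -0.9, -0.1]
opening: 0.998
```

```bash
python3 - <<'E'
from h import *
im=capture("scene");top=capture("top")
o=np.zeros((600,800,3),np.uint8)
def put(i,u0,v0,u1,v1,k,X,Y):
    b=cv2.resize(i[v0:v1,u0:u1],None,fx=k,fy=k,interpolation=2);o[Y:Y+b.shape[0],X:X+b.shape[1]]=b
put(im,90,210,210,310,3.3,0,0); put(im,230,130,390,280,2.5,400,0); put(top,350,205,440,290,2.6,0,340);put(top,235,150,315,250,2.3,250,340)
put(top,80,210,190,270,3,450,380)
cv2.imwrite("pics/fin.png",o)
for t in("red_mid","blue_mid","green_mid","cover_grip"):
  for c in("scene","top"): print(t,c,[np.round(d["location"],3).tolist() for d in spot_in(c,t)][:2])
for n,rg in(("red",(0,6)),("blue",(105,130))):
  hs=cv2.cvtColor(im,cv2.COLOR_BGR2HSV); 
s=readout.read_state();print(s["position"],s["time_s"],s["force"])
E
```

```text
red_mid scene [[0.462, -0.333, 0.064]]
red_mid top [[0.446, -0.32, 0.074]]
blue_mid scene [[0.475, -0.267, 0.058]]
blue_mid top [[0.457, -0.251, 0.076]]
green_mid scene [[0.506, 0.377, 0.055]]
green_mid top [[0.49, 0.378, 0.072]]
cover_grip scene [[0.571, -0.014, 0.03]]
cover_grip top [[0.6, 0.02, 0.032]]
[ 0.57171492 -0.05819738  0.18682151] 59.5 [-1.3121037  -0.71085172  0.06412409]
```

View pics/fin.png

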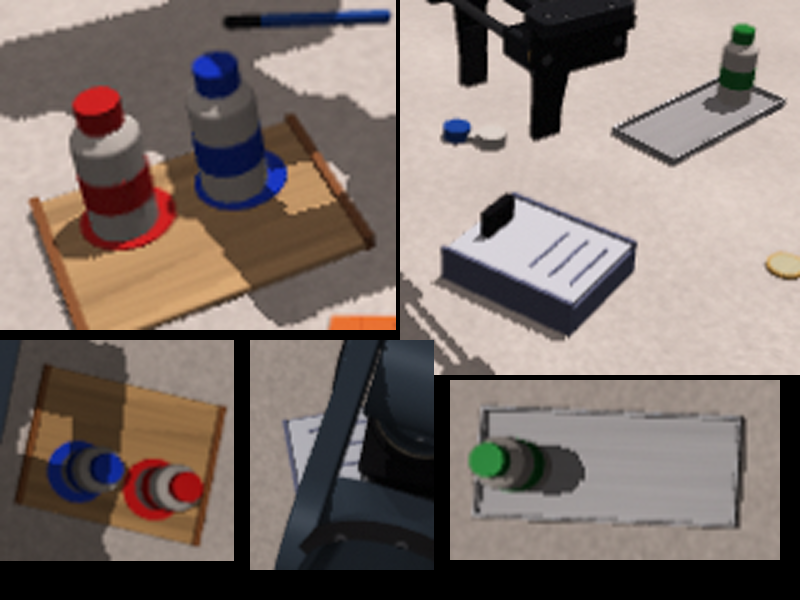

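The final picture shows both bottles upright on their discs (top view blue (85,470), red (163,490)). The cover is flush shut and the green bottle has not moved. The arm is clear, so I hand in.

```bash
python3 -c "
from rig import bot; print(bot.hand_in())"
```

```text
the job is handed in; nothing more can be done
None
```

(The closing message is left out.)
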